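Ice for an iced coffee: square up the ice bin and scoop ice into the cup

TASK

First push the black ice bin, resting on the counter's grey tray, square and flush into the corner of the tray's two raised rims. Then take the steel scoop, scoop ice out of the bin and tip at least three cubes into the steel cup; touch the ice only with the scoop, and leave no ice anywhere but in the cup and the bin. Lastly lay the scoop flat on the cork mat, with the bin still snug in its corner, the cup and bin never tipped and the tamper and the black dosing ring left where they are.

Things in the scene. Friction and masses are not known exactly. Their poses are not given: they have to be found in the camera images.
- station: fixed grey plastic tray: a plate 3 mm thick with two raised rims 42 mm high, one along its far (+x) edge and one along its left (+y) edge, both 18 mm thick; x and y are its axes. The plate spans x -170..130 mm and y -110..80 mm in its frame; origin at counter height
- corner (a point): the inner corner where the tray's two rims meet, at the plate's top (130, 80, 3 mm in the tray's frame); same axes as the tray. The rim faces run through it along -y and -x
- bin: loose black open-topped ice bin, outside 210 (x) x 126 (y) x 56 mm high, walls and floor 5 mm, 0.6 kg; origin at the centre of its underside, x along its length
- bin_corner (a point): the far left outer bottom corner of the bin (105, 63, 0 mm in its frame): the corner that goes into the tray's corner
- mat: fixed cork mat 240 (x) x 120 (y) x 4 mm on which the scoop lies; origin at the centre of its underside
- scoop: steel ice scoop, 0.16 kg. Flat-bottomed bowl 80 (x) x 76 (y) mm, open at front (+x) and top, plate 2.5 mm, back wall 36 mm high, side walls 34 mm (stepping to 22, then to a 3 mm curb, in front). Black flat-sided handle 150 mm long, 22 wide (y), 18 thick, rising backwards (-x) at 35 degrees from horizontal from (-38, 0, 22) mm. Origin: centre of the bowl's underside; x to the lip, z up
- scoop_grip (a point): point on the middle of the handle, 115 mm along it from the bowl and 35 mm from its end, at (-132, 0, 88) mm in the scoop's frame; the fingers close along the scoop's y
- scoop_lip (a point): the middle of the scoop's front edge, (40, 0, 0) mm in its frame
- cup: loose brushed-steel cup, round, narrowing towards its foot, rim outer radius 58 mm, 90 mm high, wall 3 mm, 0.45 kg; origin at the centre of its underside
- cup_mid (a point): the middle of the cup's inside, on its axis 45 mm above its underside
- ice0: a clear pale-blue ice cube, 24 mm, edges chamfered 6 mm, 14 g, very slippery; origin at its centre
- ice1: a clear pale-blue ice cube, 24 mm, edges chamfered 6 mm, 14 g, very slippery; origin at its centre
- ice2: a clear pale-blue ice cube, 24 mm, edges chamfered 6 mm, 14 g, very slippery; origin at its centre
- ice3: a clear pale-blue ice cube, 24 mm, edges chamfered 6 mm, 14 g, very slippery; origin at its centre
- ice4: a clear pale-blue ice cube, 24 mm, edges chamfered 6 mm, 14 g, very slippery; origin at its centre
- ice5: a clear pale-blue ice cube, 24 mm, edges chamfered 6 mm, 14 g, very slippery; origin at its centre
- ice6: a clear pale-blue ice cube, 24 mm, edges chamfered 6 mm, 14 g, very slippery; origin at its centre
- tamper: bystander: steel coffee tamper, 58 mm across, 94 mm high; origin at the centre of its underside
- dosing_ring: bystander: black plastic ring, 72 mm across, 16 mm high; origin at the centre of its underside
Things that resemble listed ones, but are neither listed nor needed, are in the scene too. Leave any pink or purple look-alike of the ice3 alone.

How it is judged:
By the outcome, as a careful person would: the job done as asked, in the order asked, and still so for the second after the job is handed in, with the robot touching nothing.
It also fails if it takes over 72 s, if anything falls off the work surface, if the arm or the gripper's body presses on something with over 40 N, if the wrist force passes 120 N, or if a joint passes its speed limit or range.

ROBOT

A 7-joint arm with a two-finger parallel gripper is mounted at the origin on the work surface. World frame = base frame: x ahead of the robot, y to its left, z up, the work surface at z = 0. Lengths are in m, angles in degrees, forces in N, time in s.
With the tool pointing down it reaches from about 0.425 to 0.875 m from the base axis. Payload 4.7 kg.
Tool frame: the origin (TCP) lies at the very end of the fingers, on their centre line; the grasp point (between the pads) lies 19 mm behind it; z points along the fingers, y is the line along which they close (so a half turn about z gives the same grasp; the last joint's range is limited). The gripper opens to 87 mm and grips with 3 to 60 N. Pads are 19 mm wide; open, the fingers measure 117 mm over their backs; the gripper's body (75 mm by 190 mm) begins 51 mm behind the grasp point.
Start: joints at [-74.078, 18.392, -4.016, 83.108, 1.295, 78.541, -3.26], TCP at [0.17, 0.628, 0.223] pointing down, gripper open.
Joint ranges: [-163.93, 163.93], [-17.29, 119.83], [-79.2, 71.16], [3.27, 140.29], [-89.18, 269.18], [5.43, 117.66], [-154.24, 154.24]. Speed limits (degrees/s): [147.25, 147.25, 180, 180, 180, 180, 180].

INTERFACE

Orientations are given as [roll, pitch, yaw] about the fixed x, y, z axes, in that order (R = Rz(yaw) Ry(pitch) Rx(roll)).
In Python, from cell import get_obs, eyes, env gives the robot as it stands.
- The arm moves only by the tool servo_tool, never from a script. Its argument "series" is a list that holds one entry, the list of rows, each a list of 7 numbers: the shift along the tool's x, y, z in units of 300 mm (1.0 is 300 mm), then the turn, a rotation vector about the tool's x, y, z in units of pi rad (1.0 is pi rad), then the opening, from 0 (shut) to 1 (fully open). In form: [[[tx, ty, tz, wx, wy, wz, gripper], ...]]. A call has 1 to 12 rows; each row is the pose to reach, as a shift and turn from the pose commanded when the call began, along the tool's axes at that moment, turning the shorter way round; what a row does not reach only later rows make up. A row lasts 1/12 s, in which the tool goes at most 41.7 mm and 7.16 degrees, less where a joint would pass 70% of its speed; a pose out of reach is approached as far as the arm can. A call with a number of a shift or a turn outside -1 to 1 is refused whole. A call with a gripper value outside its range is refused whole. The fingers move at their own pace and stop on an object; "grip_force" is the grip in N (left out, the last holds). Time passes only in rows, so rows that repeat a pose let the fingers close. It gives the time, the measured TCP pose, the force, the opening and the grip force at its end, in the units of the state.
- get_obs(): the state, without advancing time (a new reading comes with each control period).
- eyes.read_camera(name): name is "scene" or "top" or "wrist"; returns a dict with "frame" (480x640x3 uint8, red, green, blue), "depth" (480x640 float32, m along the optical axis (not along the pixel's ray), 0 where there is no reading), "fx", "fy", "cx", "cy" (pixels), "origin" and "rotation" of the camera in the world; the wrist camera has in their place "mount" (4x4, takes a point from camera to tool coordinates, whose origin is the TCP and whose axes are the flange's). Camera axes: x right, y down, z forward; pixel columns grow to the right and rows downward; lengths in m; the calibration is good to about 2 mm. The wrist camera is an equidistant fisheye: a pixel r from the principal point sees the ray r / f radians off the axis. A picture is of the moment at which its call begins: read the wrist's pose just before it.
- env.sign_off(): hands the job in; it is judged then, once.
The state is a dict: "time_s": time; "qpos": joint angles; "joint_velocities": joint speeds; "effort": joint torques, N m; "tool_pos": TCP position; "tool_rot": TCP orientation; "force": force on the tool from outside, world axes, zero at the start; "wrist_torque": the same for the moment, N m; "grip_width": finger opening in m; "grasp_force": force on a finger pad.
Only numpy, scipy, OpenCV 4.12 (cv2) and the standard library are available. Lean on these libraries where they do the work, as an engineer would, in place of code of your own. Each camera call takes 0.05 s, during which the arm holds its last target. There are 200 camera calls.

## Working session

There is one attempt and no reset: what is moved stays moved. The work goes in short steps, Python scripts to look and compute and a tool call to move; the robot and the scene stay as the last step left them, time stands still between calls to the robot, and variables do not carry over. Pictures are saved under pics/ and viewed, at most 10 in all, crops included, and the job is handed in when it is done.

Besides the shell and the picture viewer there is one more tool, called after "Call:" as name(argument=value, ...) on one line, values as JSON. servo_tool: Moves the arm, as the interface text tells. Shifts and turns lie within -1 to 1; 1 stands for 300 mm of shift or pi rad of turn. Its arguments: {"type":"object","properties":{"series":{"type":"array"},"grip_force":{"type":"number"}},"required":["series"]}

```bash
ls; mkdir -p pics
python3 - <<'E'
from cell import get_obs, eyes, env
import cv2,numpy as np
o=get_obs(); print(o)
for n in ("scene","top"):
    c=eyes.read_camera(n); np.savez(f"{n}0.npz",**c)
    cv2.imwrite(f"pics/{n}0.png",c["frame"][:,:,::-1]); print(n,c["fx"],c["fy"],c["cx"],c["cy"],c["origin"],c["rotation"])
E
```

```text
pics
{'time_s': 0.0, 'qpos': array([-74.07945303,  18.43877979,  -4.01501843,  83.17695515,
         1.29271136,  78.53957368,  -3.26164618]), 'joint_velocities': array([-0.00310102,  0.02171153,  0.15215009, -0.0043287 , -0.0214334 ,
        0.0729625 ,  0.01832326]), 'effort': array([ 2.99107887e-04, -4.91294360e+01, -4.03776057e-01, -3.12525129e+01,
       -6.39297534e-02,  4.35497565e-02,  1.52661114e-04]), 'tool_pos': array([0.16936059, 0.62696394, 0.22144661]), 'tool_rot': array([-1.79889807e+02,  3.73259546e-03,  1.64886662e+02]), 'force': array([-0.4388277 ,  0.53467344, -0.46246962]), 'wrist_torque': array([-0.04811582,  0.01902719, -0.02325812]), 'grasp_force': 0.0, 'grip_width': 0.087023361447979}
scene 449.10015042964477 449.10015042964477 321.68015112162516 237.97906370284971 [0.96817952 0.16453435 0.79043178] [-149.84635261   -0.20343425  112.67063396]
top 454.73209701469307 454.73209701469307 317.0285369622532 239.79281225803393 [ 0.40886701 -0.00709068  0.92029304] [-1.65860264e+02  1.37435336e-01 -8.93246025e+01]
```

View pics/scene0.png

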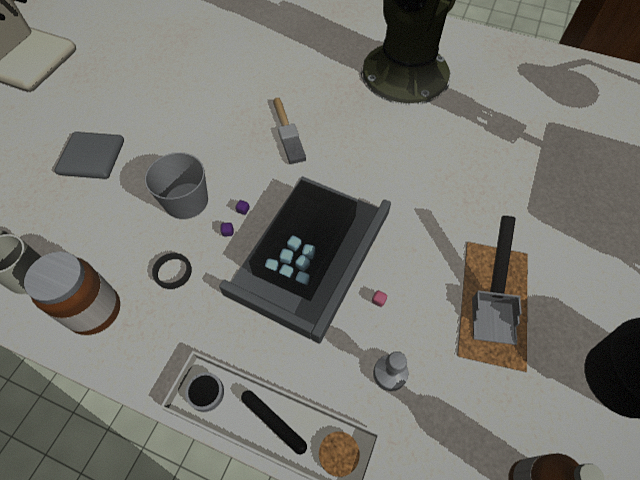

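View pics/top0.png

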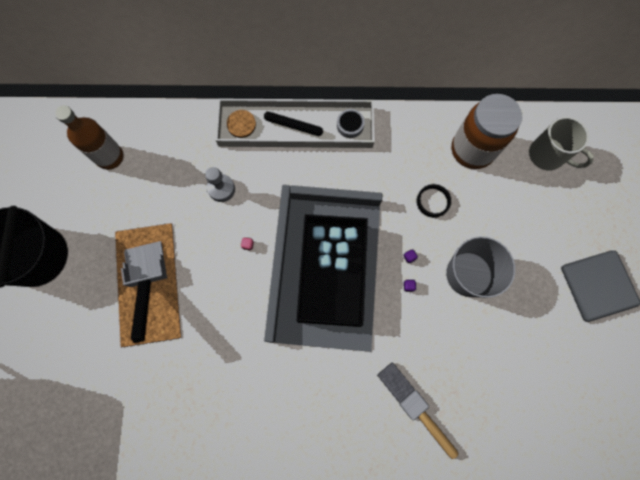

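The top view shows the bin at about (332,270) in the tray, whose rims are at the top and left. The steel cup is at (480,268), the scoop on the mat at (145,265) with its handle toward (140,335), the tamper at (218,185) and the ring at (434,200). The look-alikes are the brush at (415,405), the mug at (560,143), and the pink/purple cubes at (247,243), (410,256) and (410,286).

```bash
cat > h.py <<'E'
import numpy as np,cv2
from scipy.spatial.transform import Rotation as R
def cloud(c):
    v,u=np.mgrid[0:480,0:640]; d=c["depth"]
    p=np.stack([(u-c["cx"])/c["fx"]*d,(v-c["cy"])/c["fy"]*d,d],-1)
    r=np.array(c["rotation"]); M=R.from_euler('xyz',r,degrees=True).as_matrix() if r.ndim==1 else r
    P=p@M.T+np.array(c["origin"]); P[d==0]=np.nan; return P
def rect(pts):
    (c,s,a)=cv2.minAreaRect((pts[:,:2]*1000).astype(np.float32)); return np.round(c,1),np.round(s,1),round(a,2)
E
python3 - <<'E'
from h import *
for n in("top","scene"):
    c=dict(np.load(f"{n}0.npz")); P=cloud(c); F=c["frame"]
    # table check
    print(n,"table z",np.nanmedian(P[...,2]))
    hsv=cv2.cvtColor(F,cv2.COLOR_RGB2HSV)
    if n=="top":
        for nm,(u,v) in dict(tablept=(230,330),plate=(290,335),rimL=(278,260),rimF=(330,195),binfloor=(330,300),binwall=(303,290),cupin=(475,265),mat=(165,300),bowl=(145,265),hand=(142,310),handend=(139,333),ring=(420,197),tamper=(213,175)).items(): print(nm,np.round(P[v,u]*1000),hsv[v,u])
        hm=np.zeros((480,640,3),np.uint8); z=np.nan_to_num(P[...,2])
        # bin region mask: bin top rim z~59, tray rims z~42
        box=np.zeros((480,640),bool); box[170:360,255:395]=1
        print("hist z tray", np.histogram(z[box]*1000,bins=np.arange(-5,80,5)))
        m=box&(z>.051)&(z<.068); print("bin rim",rect(P[m]),np.median(z[m]))
        m=box&(z>.036)&(z<.046); m[200:345,300:]&=False; q=P[m]; print("rims",rect(q),m.sum())
        box[:]=0; box[225:320,440:530]=1
        m=box&(z>.082)&(z<.1); q=P[m][:,:2].astype(np.float32)*1000; print("cup",cv2.minEnclosingCircle(q),np.median(z[m]))
        mm=(hsv[...,0]>5)&(hsv[...,0]<22)&(hsv[...,1]>80); mm[:200]=0;mm[360:]=0;mm[:,200:]=0; print("mat",rect(P[mm&(z<.02)]))
        crop=F[170:360,100:560]; cv2.imwrite("pics/crop.png",cv2.resize(F[175:355,100:400],None,fx=2.6,fy=2.6,interpolation=cv2.INTER_CUBIC))
E
```

```text
top table z 0.0005173162890380612
tablept [454. 168.   3.] [ 90   1 183]
plate [445.  49.   4.] [114  20  64]
rimL [588.  74.  43.] [111  19  95]
rimF [725. -28.  40.] [105  19  79]
binfloor [515. -30.   6.] [105  39  13]
binwall [534.  25.   8.] [90 28  9]
cupin [nan nan nan] [114  13  97]
mat [511. 302.   5.] [ 15 141 132]
bowl [581. 348.  10.] [109  14 146]
hand [483. 314.  87.] [100  70  11]
handend [441. 304. 117.] [ 0  0 11]
ring [ 732. -217.   16.] [15 17 61]
tamper [745. 201.  94.] [110  16 142]
hist z tray (array([ 3477, 11711,  5026,  1060,   235,   241,   420,   839,   384,
        2007,   196,    91,   631,   279,     0,     0]), array([-5,  0,  5, 10, 15, 20, 25, 30, 35, 40, 45, 50, 55, 60, 65, 70, 75]))
bin rim (array([571.9, -34.1]), array([126.2, 210.6]), 86.82) 0.05916804078083793
rims (array([583. , -19.6]), array([207.2, 318. ]), 85.54) 2234
cup ((571.7870483398438, -312.9114685058594), 58.52263259887695) 0.08955222122816409
mat (array([532.4, 438. ]), array([239.2, 314. ]), 8.31)
scene table z 4.544549507018436e-05
```

View pics/crop.png

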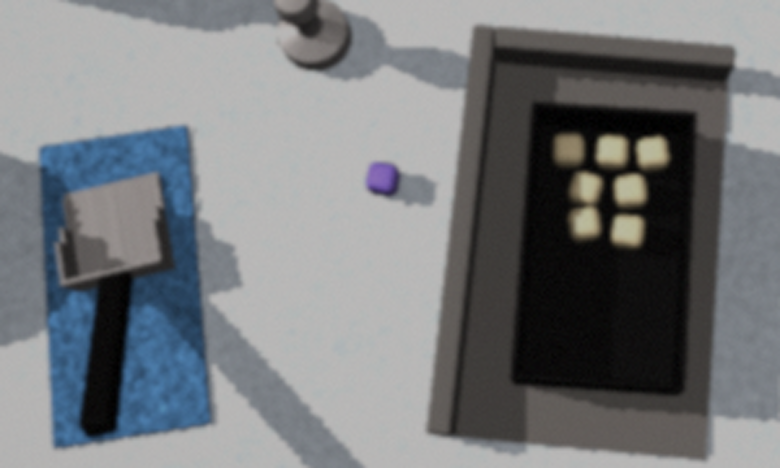

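The crop shows the scoop with its bowl toward +x and its handle toward the robot, the bin askew in the tray with about 7 cubes at its far end, and a pink cube outside the tray. Next I'll fit the scoop and rims more precisely.

Run:
```python
from h import *
Q={}
for n in("top","scene"):
    c=dict(np.load(f"{n}0.npz")); P=cloud(c).reshape(-1,3)*1000; col=c["frame"].reshape(-1,3); ok=np.isfinite(P[:,0]); P=P[ok];col=col[ok].astype(int)
    def box(a,b,cc,d,e,f): return (P[:,0]>a)&(P[:,0]<b)&(P[:,1]>cc)&(P[:,1]<d)&(P[:,2]>e)&(P[:,2]<f)
    h=box(400,560,260,400,35,130)&(col.max(1)<60); q=P[h]
    for lo,hi in((40,70),(70,100),(100,130)):
        s=q[(q[:,2]>lo)&(q[:,2]<hi)]; print(n,"handle",lo,len(s),s.mean(0).round(1) if len(s) else 0)
    vx,vy,x0,y0=cv2.fitLine(q[:,:2].astype(np.float32),cv2.DIST_L2,0,.01,.01).ravel(); print("yaw",np.degrees(np.arctan2(vy,vx)),x0,y0,"x range",q[:,0].min(),q[:,0].max(),q[:,2].max())
    b=box(500,680,270,430,9,46)&(col.max(1)>60); print("bowl",b.sum(),rect(P[b]/1000))
    b=box(500,680,270,430,28,46)&(col.max(1)>60); print("bowl top",b.sum(),rect(P[b]/1000))
    br=(col[:,0]-col[:,2]>25); m=box(380,700,240,420,-5,9)&br; print("mat",rect(P[m]/1000),m.sum())
    m=box(400,760,-150,110,51,68); print("bin",rect(P[m]/1000),m.sum())
    m=box(400,780,-150,115,38,46); q=P[m]
    # rims: restrict to outside of bin
    a=np.radians(-4.5); t=(q[:,:2]-[594.4,-14.5])@np.array([[np.cos(a),-np.sin(a)],[np.sin(a),np.cos(a)]])
    for nm,mm in (("L",t[:,1]>75),("F",t[:,0]>125)):
        s=t[mm]; print(nm,mm.sum(),rect(s/1000),np.percentile(s,[1,50,99],axis=0).round(1).tolist())
    ice=box(430,720,-110,60,8,60)&(col[:,2]>90)&(col[:,2]>col[:,0]+8); print("ice",ice.sum(),np.percentile(P[ice],[1,50,99],axis=0).round(0).tolist())
    m=box(480,660,-400,-230,80,98); print("cup",cv2.minEnclosingCircle(P[m][:,:2].astype(np.float32)))
```

```text
top handle 40 241 [522.5 328.4  55.3]
top handle 70 289 [480.8 317.2  85.5]
top handle 100 263 [443.5 308.5 110.6]
yaw 14.975568 482.8056 318.20966 x range 425.9684523166037 559.9190699895435 120.6010239259242
bowl 359 (array([574.7, 344. ]), array([151.1, 104.6]), 1.93)
bowl top 176 (array([553.9, 340. ]), array([74.6, 77.4]), 13.59)
mat (array([547.2, 344.2]), array([241.8, 122.9]), 9.37) 4441
bin (array([571.9, -34.1]), array([126.2, 210.6]), 86.82) 982
L 1428 (array([-11.8,  86.3]), array([ 22.2, 316.6]), 89.94) [[-167.4, 78.3], [-19.8, 87.8], [142.9, 97.1]]
F 854 (array([137.6,  -6.2]), array([ 21.7, 206.7]), 1.09) [[127.8, -107.2], [137.3, -6.6], [146.9, 95.2]]
ice 823 [[576.0, -79.0, 9.0], [622.0, -41.0, 32.0], [660.0, 2.0, 36.0]]
cup ((571.7869873046875, -312.9115295410156), 58.52259063720703)
scene handle 40 408 [519.7 328.4  55.1]
scene handle 70 397 [478.3 317.7  85.4]
scene handle 100 217 [446.8 309.6 108.8]
yaw 15.921149 490.1487 320.95773 x range 432.5821889063528 558.0738013573 119.09790522889085
bowl 371 (array([567.7, 343.4]), array([110.8,  76.5]), 15.65)
bowl top 211 (array([546.7, 337.5]), array([67.3, 76.4]), 15.95)
mat (array([546.1, 343.6]), array([239.2, 121.5]), 9.43) 4632
bin (array([570.1, -34.4]), array([127.4, 211.9]), 86.72) 1116
L 1476 (array([-12.8,  86.1]), array([317.8,  22.3]), 0.01) [[-166.5, 77.7], [10.2, 88.3], [144.2, 97.0]]
F 1140 (array([137.1,  -6.7]), array([ 21.2, 208. ]), 0.95) [[126.9, -107.7], [137.8, -0.3], [146.1, 95.8]]
ice 768 [[579.0, -78.0, 18.0], [625.0, -42.0, 31.0], [670.0, 2.0, 58.0]]
cup ((570.9092407226562, -313.68865966796875), 59.1096305847168)
```

```bash
cat > plan.py <<'E'
"""plan.py 'x,y,z,psi,t' ... (mm, deg): rows from the commanded pose; last becomes commanded (with -n: dry)."""
import sys,json,os
from h import *
def Rt(psi,t): return R.from_euler('z',psi,degrees=True)*R.from_euler('y',-t,degrees=True)*R.from_matrix(np.diag([-1.,1,-1]))
if __name__=="__main__":
    a=[x for x in sys.argv[1:] if x!="-n"]
    c=json.load(open("cmd.json")) if os.path.exists("cmd.json") else [170,628,223,-15.113,0]
    for s in a:
        w=c0=None
        if s=="|": c=last; print("-- next call"); continue
        v=[float(k) for k in s.split(",")]; R0=Rt(c[3],c[4])
        d=R0.inv().apply(np.array(v[:3])-c[:3])/300; r=(R0.inv()*Rt(v[3],v[4])).as_rotvec()/np.pi
        print(s,"->",[round(float(k),4)+0 for k in (*d,*r)],"mm",round(float(np.linalg.norm(d)*300))); last=v
    if "-n" not in sys.argv: json.dump(last,open("cmd.json","w"))
E
cat > tray.py <<'E'
import numpy as np
a=np.radians(-4.5); M=np.array([[np.cos(a),-np.sin(a)],[np.sin(a),np.cos(a)]]); O=np.array([594.4,-14.5])
w=lambda x,y:(M@[x,y]+O).round(1)
t=lambda x,y:(M.T@(np.array([x,y])-O)).round(1)
E
python3 -c "
from tray import *
print(w(-22,-125),w(-22,-60),w(-150,17),w(-160,17),w(25,17),t(571,-34.2))"
python3 plan.py 480,150,200,-55,0 562,-137,150,-94.5,0 '|' 562,-137,28,-94.5,0
```

```text
[ 562.7 -137.4] [567.8 -72.6] [446.2  14.2] [436.2  15. ] [6.207e+02 5.000e-01] [-21.8 -21.5]
480,150,200,-55,0 -> [-1.413, -1.2688, 0.0767, 0.0, 0.0, 0.2216] mm 570
562,-137,150,-94.5,0 -> [-1.9263, -2.1211, 0.2433, 0.0, 0.0, 0.441] mm 863
-- next call
562,-137,28,-94.5,0 -> [0.0, 0.0, 0.4067, 0.0, 0.0, 0.0] mm 122
```

```bash
rm cmd.json; python3 plan.py 370,400,210,-45,0 '|' 500,130,200,-75,0 '|' 562,-137,150,-94.5,0  '|' 562,-137,28,-94.5,0
```

```text
370,400,210,-45,0 -> [-0.8418, -0.5599, 0.0433, 0.0, 0.0, 0.166] mm 304
-- next call
500,130,200,-75,0 -> [-0.9428, -0.33, 0.0333, 0.0, 0.0, 0.1667] mm 300
-- next call
562,-137,150,-94.5,0 -> [-0.9132, -0.0307, 0.1667, 0.0, 0.0, 0.1083] mm 279
-- next call
562,-137,28,-94.5,0 -> [0.0, 0.0, 0.4067, 0.0, 0.0, 0.0] mm 122
```

Call:
servo_tool(series=[[[-0.8418,-0.5599,0.0433,0,0,0.166,1],[-0.8418,-0.5599,0.0433,0,0,0.166,1],[-0.8418,-0.5599,0.0433,0,0,0.166,1],[-0.8418,-0.5599,0.0433,0,0,0.166,1],[-0.8418,-0.5599,0.0433,0,0,0.166,1],[-0.8418,-0.5599,0.0433,0,0,0.166,1],[-0.8418,-0.5599,0.0433,0,0,0.166,1],[-0.8418,-0.5599,0.0433,0,0,0.166,1],[-0.8418,-0.5599,0.0433,0,0,0.166,1],[-0.8418,-0.5599,0.0433,0,0,0.166,1]]])

```text
time_s: 0.93
tool_pos: [0.3696, 0.3992, 0.2094]
tool_rot: [-180.0, -0.0, 134.9]
force: [-0.6, 0.6, 0.0]
grip_width: 0.0869
grasp_force: 0.0
```

Call:
servo_tool(series=[[[-0.9428,-0.33,0.0333,0,0,0.1667,1],[-0.9428,-0.33,0.0333,0,0,0.1667,1],[-0.9428,-0.33,0.0333,0,0,0.1667,1],[-0.9428,-0.33,0.0333,0,0,0.1667,1],[-0.9428,-0.33,0.0333,0,0,0.1667,1],[-0.9428,-0.33,0.0333,0,0,0.1667,1],[-0.9428,-0.33,0.0333,0,0,0.1667,1],[-0.9428,-0.33,0.0333,0,0,0.1667,1],[-0.9428,-0.33,0.0333,0,0,0.1667,1],[-0.9428,-0.33,0.0333,0,0,0.1667,1]]])

```text
time_s: 1.77
tool_pos: [0.4991, 0.1316, 0.1994]
tool_rot: [-180.0, -0.1, 105.1]
force: [0.1, 1.0, 0.1]
grip_width: 0.0871
grasp_force: 0.0
```

Call:
servo_tool(series=[[[-0.9132,-0.0307,0.1667,0,0,0.1083,1],[-0.9132,-0.0307,0.1667,0,0,0.1083,1],[-0.9132,-0.0307,0.1667,0,0,0.1083,1],[-0.9132,-0.0307,0.1667,0,0,0.1083,1],[-0.9132,-0.0307,0.1667,0,0,0.1083,1],[-0.9132,-0.0307,0.1667,0,0,0.1083,1],[-0.9132,-0.0307,0.1667,0,0,0.1083,1],[-0.9132,-0.0307,0.1667,0,0,0.1083,1],[-0.9132,-0.0307,0.1667,0,0,0.1083,1]]])

```text
time_s: 2.52
tool_pos: [0.5619, -0.136, 0.1487]
tool_rot: [-179.9, -0.0, 85.5]
force: [0.1, 1.2, -0.3]
grip_width: 0.087
grasp_force: 0.0
```

Call:
servo_tool(series=[[[0,0,0.2,0,0,0,1],[0,0,0.4067,0,0,0,1],[0,0,0.4067,0,0,0,1],[0,0,0.4067,0,0,0,1],[0,0,0.4067,0,0,0,1],[0.03,0,0.4067,0,0,0,1],[0.06,0,0.4067,0,0,0,1],[0.07,0,0.4067,0,0,0,1],[0.08,0,0.4067,0,0,0,1],[0.09,0,0.4067,0,0,0,1],[0.1,0,0.4067,0,0,0,1]]])

```text
time_s: 3.43
tool_pos: [0.5644, -0.1072, 0.0284]
tool_rot: [179.9, -0.0, 85.5]
force: [-0.5, -0.2, -0.3]
grip_width: 0.0869
grasp_force: 0.0
```

Call:
servo_tool(series=[[[0.01,0,0,0,0,0,1],[0.02,0,0,0,0,0,1],[0.03,0,0,0,0,0,1],[0.04,0,0,0,0,0,1],[0.05,0,0,0,0,0,1],[0.06,0,0,0,0,0,1],[0.07,0,0,0,0,0,1],[0.08,0,0,0,0,0,1]]])

```text
time_s: 4.1
tool_pos: [0.5659, -0.0869, 0.0282]
tool_rot: [179.9, 0.2, 85.3]
force: [-0.4, -6.2, 2.7]
grip_width: 0.0872
grasp_force: 2.9
```

Call:
servo_tool(series=[[[0.007,0,0,0,0,0,1],[0.014,0,0,0,0,0,1],[0.021,0,0,0,0,0,1],[0.028,0,0,0,0,0,1],[0.035,0,0,0,0,0,1],[0.042,0,0,0,0,0,1],[0.047,0,0,0,0,0,1],[0.05,0,0,0,0,0,1],[0.05,0,0,0,0,0,1]]])

```text
time_s: 4.85
tool_pos: [0.5672, -0.0716, 0.0282]
tool_rot: [179.9, 0.2, 85.4]
force: [-0.0, -5.2, 2.1]
grip_width: 0.0872
grasp_force: 2.5
```

```bash
cat > look.py <<'E'
import sys
from h import *
from tray import *
from cell import get_obs,eyes
def binpose(n="top"):
    c=eyes.read_camera(n); P=cloud(c).reshape(-1,3)*1000; 
    m=(P[:,0]>400)&(P[:,0]<760)&(P[:,1]>-150)&(P[:,1]<110)&(P[:,2]>51)&(P[:,2]<64)
    return c,P,m
if __name__=="__main__":
    o=get_obs(); print(o["time_s"],o["tool_pos"].round(4),o["tool_rot"].round(1),o["force"].round(1),"tcp tray",t(*o["tool_pos"][:2]*1000))
    for n in("top","scene"):
        c,P,m=binpose(n); r=rect(P[m]/1000); print(n,"bin",r,"tray",t(*r[0]),m.sum())
        T=(P[m][:,:2]-O)@M; print(np.percentile(T,[.5,99.5],axis=0).round(1).tolist())
        cv2.imwrite(f"pics/{sys.argv[1]}_{n}.png",c["frame"][:,:,::-1])
E
python3 look.py a
```

```text
4.85 [ 0.5672 -0.0716  0.0282] [179.9   0.2  85.4] [-0.  -5.2  2.1] tcp tray [-22.6 -59.1]
top bin (array([577.5,  19.6]), array([ 86.4, 210.3]), 85.3) tray [-19.5  32.7] 512
[[-124.5, -9.6], [85.1, 75.9]]
scene bin (array([574.1,  -5.5]), array([137.3, 211.9]), 85.54) tray [-20.9   7.4] 926
[[-126.1, -58.1], [84.8, 75.9]]
```

Call:
servo_tool(series=[[[0.007,0,0,0,0,0,1],[0.014,0,0,0,0,0,1],[0.021,0,0,0,0,0,1],[0.028,0,0,0,0,0,1],[0.03,0,0,0,0,0,1],[0.03,0,0,0,0,0,1]]])

```text
time_s: 5.45
tool_pos: [0.5679, -0.0682, 0.0283]
tool_rot: [179.8, 0.6, 85.4]
force: [0.1, -15.0, 1.2]
grip_width: 0.087
grasp_force: 7.4
```

```bash
echo '[568.1,-59.2,28,-94.5,0]' > cmd.json; python3 plan.py 566,-84,28,-94.5,0 566,-84,100,-94.5,0 446,14.2,100,-4.5,0 '|' 446,14.2,28,-4.5,0
```

```text
566,-84,28,-94.5,0 -> [-0.083, -0.0005, 0.0, 0.0, 0.0, 0.0] mm 25
566,-84,100,-94.5,0 -> [-0.083, -0.0005, -0.24, 0.0, 0.0, 0.0] mm 76
446,14.2,100,-4.5,0 -> [0.212, -0.4249, -0.24, 0.0, 0.0, -0.5] mm 160
-- next call
446,14.2,28,-4.5,0 -> [0.0, 0.0, 0.24, 0.0, 0.0, 0.0] mm 72
```

Call:
servo_tool(series=[[[-0.083,0,0,0,0,0,1],[-0.083,0,-0.12,0,0,0,1],[-0.083,0,-0.24,0,0,0,1],[0.212,-0.425,-0.24,0,0,-0.5,1],[0.212,-0.425,-0.24,0,0,-0.5,1],[0.212,-0.425,-0.24,0,0,-0.5,1],[0.212,-0.425,-0.24,0,0,-0.5,1],[0.212,-0.425,-0.24,0,0,-0.5,1],[0.212,-0.425,-0.24,0,0,-0.5,1],[0.212,-0.425,-0.24,0,0,-0.5,1],[0.212,-0.425,-0.24,0,0,-0.5,1],[0.212,-0.425,-0.24,0,0,-0.5,1]]])

```text
time_s: 6.45
tool_pos: [0.4454, 0.0139, 0.0996]
tool_rot: [180.0, -0.0, 150.3]
force: [0.4, -0.3, -1.3]
grip_width: 0.0867
grasp_force: 0.0
```

Call:
servo_tool(series=[[[0,0,0,0,0,-0.141,1],[0,0,0,0,0,-0.141,1],[0,0,0,0,0,-0.141,1],[0,0,0.12,0,0,-0.141,1],[0,0,0.24,0,0,-0.141,1],[0,0,0.24,0,0,-0.141,1]]])

```text
time_s: 6.95
tool_pos: [0.4403, 0.013, 0.0225]
tool_rot: [-179.8, -0.6, 175.3]
force: [-2.0, -1.1, -0.7]
grip_width: 0.0873
grasp_force: 0.0
```

Call:
servo_tool(series=[[[-0.02,0,0,0,0,0,1],[-0.04,0,0,0,0,0,1],[-0.05,0,0,0,0,0,1],[-0.06,0,0,0,0,0,1],[-0.07,0,0,0,0,0,1],[-0.08,0,0,0,0,0,1],[-0.09,0,0,0,0,0,1],[-0.1,0,0,0,0,0,1],[-0.11,0,0,0,0,0,1],[-0.12,0,0,0,0,0,1],[-0.13,0,0,0,0,0,1],[-0.14,0,0,0,0,0,1]]])

```text
time_s: 7.95
tool_pos: [0.4868, 0.0108, 0.0289]
tool_rot: [179.9, -0.1, 175.3]
force: [-6.7, 0.7, 4.0]
grip_width: 0.0869
grasp_force: 3.1
```

Call:
servo_tool(series=[[[-0.01,0,0,0,0,0,1],[-0.02,0,0,0,0,0,1],[-0.03,0,0,0,0,0,1],[-0.04,0,0,0,0,0,1],[-0.05,0,0,0,0,0,1],[-0.055,0,0,0,0,0,1],[-0.06,0,0,0,0,0,1],[-0.06,0,0,0,0,0,1]]])

```text
time_s: 8.62
tool_pos: [0.5032, 0.0094, 0.0286]
tool_rot: [179.9, -0.3, 175.3]
force: [-9.7, 1.9, 8.0]
grip_width: 0.0869
grasp_force: 5.1
```

Call:
servo_tool(series=[[[-0.007,0,0,0,0,0,1],[-0.014,0,0,0,0,0,1],[-0.021,0,0,0,0,0,1],[-0.028,0,0,0,0,0,1],[-0.035,0,0,0,0,0,1],[-0.035,0,0,0,0,0,1]]])

```text
time_s: 9.12
tool_pos: [0.5028, 0.0095, 0.0266]
tool_rot: [179.9, -1.7, 175.4]
force: [-36.3, 2.7, 26.6]
grip_width: 0.0869
grasp_force: 17.5
```

```bash
python3 look.py b
```

```text
9.1167 [0.5028 0.0095 0.0266] [179.9  -1.7 175.4] [-36.3   2.7  26.6] tcp tray [-93.2  16.7]
top bin (array([683.8,  -5.4]), array([126.2,  82.3]), 85.31) tray [88.4 16.1] 400
[[48.8, -46.9], [129.2, 78.7]]
scene bin (array([ 6.09e+02, -1.00e-01]), array([127. , 230.9]), 85.38) tray [13.4 15.5] 1181
[[-86.3, -47.0], [128.4, 78.9]]
```

```bash
echo '[516.3,8.7,28,-4.5,0]' > cmd.json; python3 -c "
from tray import *
print(w(25,-85),w(25,-62))"; python3 plan.py 490,10.7,28,-4.5,0 490,10.7,95,-4.5,0 612.5,-101,95,-4.5,0 612.5,-101,28,-4.5,0
```

```text
[ 612.7 -101.2] [614.5 -78.3]
490,10.7,28,-4.5,0 -> [0.0879, -0.0002, 0.0, 0.0, 0.0, 0.0] mm 26
490,10.7,95,-4.5,0 -> [0.0879, -0.0002, -0.2233, 0.0, 0.0, 0.0] mm 72
612.5,-101,95,-4.5,0 -> [-0.3484, -0.3394, -0.2233, 0.0, 0.0, 0.0] mm 161
612.5,-101,28,-4.5,0 -> [-0.3484, -0.3394, 0.0, 0.0, 0.0, 0.0] mm 146
```

Call:
servo_tool(series=[[[0.04,0,0,0,0,0,0],[0.088,0,0,0,0,0,0],[0.088,0,-0.12,0,0,0,0],[0.088,0,-0.2233,0,0,0,0],[-0.348,-0.339,-0.2233,0,0,0,0],[-0.348,-0.339,-0.2233,0,0,0,0],[-0.348,-0.339,-0.2233,0,0,0,0],[-0.348,-0.339,-0.2233,0,0,0,0],[-0.348,-0.339,-0.2233,0,0,0,0],[-0.348,-0.339,-0.11,0,0,0,0],[-0.348,-0.339,0,0,0,0,0],[-0.348,-0.339,0,0,0,0,0]]])

```text
time_s: 10.22
tool_pos: [0.6084, -0.1009, 0.023]
tool_rot: [-180.0, -0.4, 175.3]
force: [-2.1, 0.8, -0.8]
grip_width: 0.0151
grasp_force: 0.0
```

Call:
servo_tool(series=[[[0,0.03,0,0,0,0,0],[0,0.06,0,0,0,0,0],[0,0.07,0,0,0,0,0],[0,0.08,0,0,0,0,0],[0,0.09,0,0,0,0,0],[0,0.1,0,0,0,0,0],[0,0.11,0,0,0,0,0],[0,0.11,0,0,0,0,0]]])

```text
time_s: 10.88
tool_pos: [0.615, -0.072, 0.0289]
tool_rot: [-179.8, 0.2, 175.3]
force: [-0.4, -5.2, 2.5]
grip_width: 0.0005
grasp_force: 2.6
```

```bash
python3 look.py c
```

```text
10.8833 [ 0.615  -0.072   0.0289] [-179.8    0.2  175.3] [-0.4 -5.2  2.5] tcp tray [ 25.1 -55.7]
top bin (array([621.7,  24.4]), array([ 77.8, 210.2]), 84.96) tray [24.2 40.9] 453
[[-80.6, 3.0], [129.2, 79.2]]
scene bin (array([ 6.184e+02, -3.000e-01]), array([126.7, 211.6]), 85.43) tray [22.8 16. ] 1029
[[-82.2, -46.6], [128.4, 79.2]]
```

Call:
servo_tool(series=[[[0,0.01,0,0,0,0,0],[0,0.02,0,0,0,0,0],[0,0.03,0,0,0,0,0],[0,0.03,0,0,0,0,0]]])

```text
time_s: 11.32
tool_pos: [0.6151, -0.0716, 0.0291]
tool_rot: [-179.3, 0.2, 175.0]
force: [-1.4, -18.7, 3.3]
grip_width: 0.0001
grasp_force: 12.4
```

```bash
python3 look.py d
python3 - <<'E'
import cv2,numpy as np
a=cv2.imread("pics/d_top.png")[170:350,250:400]; a=cv2.resize(a,None,fx=3.3,fy=3.3,interpolation=cv2.INTER_CUBIC)
cv2.imwrite("pics/d_crop.png",a)
E
```

```text
11.3167 [ 0.6151 -0.0716  0.0291] [-179.3    0.2  175. ] [ -1.4 -18.7   3.3] tcp tray [ 25.2 -55.3]
top bin (array([630.6,  52.1]), array([ 67.1, 218.7]), 70.3) tray [30.9 69.2] 430
[[-80.7, 9.5], [128.9, 79.4]]
scene bin (array([619.,   0.]), array([126.6, 210.6]), 85.74) tray [23.4 16.4] 1035
[[-81.6, -46.3], [128.4, 79.4]]
```

View pics/d_crop.png

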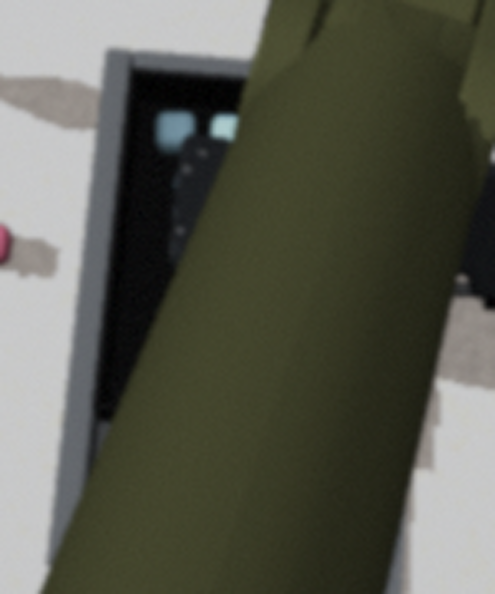

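The bin is flush in the corner: its edges measure about (129, 79.4) against the nominal (130, 80), and the push met firm contact on both axes. The crop shows the bin touching the left and far rims. Next is the scoop.

```bash
echo '[615.8,-59.1,28,-4.5,0]' > cmd.json; python3 plan.py 614.6,-75,28,-4.5,0 614.6,-75,120,-4.5,0 540,150,210,5,15 '|' 416,300.3,175,15.3,30 '|' 464.2,313.5,75.5,15.3,30
```

```text
614.6,-75,28,-4.5,0 -> [-0.0002, -0.0532, 0.0, 0.0, 0.0, 0.0] mm 16
614.6,-75,120,-4.5,0 -> [-0.0002, -0.0532, -0.3067, 0.0, 0.0, 0.0] mm 93
540,150,210,5,15 -> [0.3066, 0.675, -0.6067, -0.0069, -0.0831, -0.0525] mm 287
-- next call
416,300.3,175,15.3,30 -> [0.3857, 0.5351, 0.0174, -0.022, -0.0831, -0.053] mm 198
-- next call
464.2,313.5,75.5,15.3,30 -> [0.0216, 0.0, 0.3705, 0.0, 0.0, 0.0] mm 111
```

Call:
servo_tool(series=[[[0,-0.0532,0,0,0,0,0],[0,-0.0532,-0.12,0,0,0,0.3],[0,-0.0532,-0.24,0,0,0,0.6],[0,-0.0532,-0.3067,0,0,0,1],[0.3066,0.675,-0.6067,-0.0069,-0.0831,-0.0525,1],[0.3066,0.675,-0.6067,-0.0069,-0.0831,-0.0525,1],[0.3066,0.675,-0.6067,-0.0069,-0.0831,-0.0525,1],[0.3066,0.675,-0.6067,-0.0069,-0.0831,-0.0525,1],[0.3066,0.675,-0.6067,-0.0069,-0.0831,-0.0525,1],[0.3066,0.675,-0.6067,-0.0069,-0.0831,-0.0525,1],[0.3066,0.675,-0.6067,-0.0069,-0.0831,-0.0525,1],[0.3066,0.675,-0.6067,-0.0069,-0.0831,-0.0525,1]]])

```text
time_s: 12.42
tool_pos: [0.539, 0.1534, 0.2109]
tool_rot: [179.9, 15.1, -174.8]
force: [0.8, -0.3, -0.8]
grip_width: 0.0656
grasp_force: 0.0
```

Call:
servo_tool(series=[[[0.3857,0.5351,0.0174,-0.022,-0.0831,-0.053,1],[0.3857,0.5351,0.0174,-0.022,-0.0831,-0.053,1],[0.3857,0.5351,0.0174,-0.022,-0.0831,-0.053,1],[0.3857,0.5351,0.0174,-0.022,-0.0831,-0.053,1],[0.3857,0.5351,0.0174,-0.022,-0.0831,-0.053,1],[0.3857,0.5351,0.0174,-0.022,-0.0831,-0.053,1],[0.3857,0.5351,0.0174,-0.022,-0.0831,-0.053,1],[0.3857,0.5351,0.0174,-0.022,-0.0831,-0.053,1]]])

```text
time_s: 13.08
tool_pos: [0.4171, 0.2982, 0.1742]
tool_rot: [-180.0, 29.9, -165.0]
force: [0.1, 0.3, 1.3]
grip_width: 0.087
grasp_force: 0.0
```

```bash
python3 look.py e
python3 - <<'E'
from cell import get_obs,eyes
import cv2
c=eyes.read_camera("wrist"); cv2.imwrite("pics/e_wrist.png",c["frame"][:,:,::-1])
E
```

```text
13.0833 [0.4171 0.2982 0.1742] [-180.    29.9 -165. ] [0.1 0.3 1.3] tcp tray [-201.3  297.8]
top bin (array([6.202e+02, 1.000e-01]), array([126.1, 211.1]), 85.58) tray [24.6 16.6] 980
[[-80.7, -46.4], [129.0, 79.4]]
scene bin (array([ 6.186e+02, -2.000e-01]), array([126.9, 211.8]), 85.47) tray [23.  16.2] 1169
[[-81.3, -47.1], [128.5, 79.3]]
```

View pics/e_wrist.png

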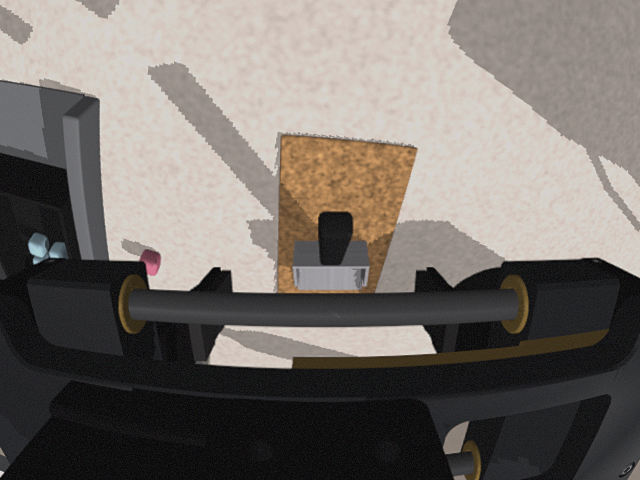

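The wrist view shows the handle between the open fingers, at about (336,237) with the finger midline near column 323, and the bowl at (331,270) in line. I'll descend and grip.

Call:
servo_tool(series=[[[0.0216,0,0.12,0,0,0,1],[0.0216,0,0.24,0,0,0,1],[0.0216,0,0.32,0,0,0,1],[0.0216,0,0.3705,0,0,0,1],[0.0216,0,0.3705,0,0,0,1],[0.0216,0,0.3705,0,0,0,0],[0.0216,0,0.3705,0,0,0,0],[0.0216,0,0.3705,0,0,0,0],[0.0216,0,0.3705,0,0,0,0],[0.0216,0,0.3705,0,0,0,0],[0.0216,0,0.3705,0,0,0,0],[0.0216,0,0.3705,0,0,0,0]]], grip_force=55)

```text
time_s: 14.23
tool_pos: [0.4644, 0.3132, 0.0756]
tool_rot: [180.0, 30.0, -164.9]
force: [-0.1, -0.2, -1.2]
grip_width: 0.0481
grasp_force: 0.0
```

Call:
servo_tool(series=[[[0,0,0,0,0,0,0],[0,0,0,0,0,0,0],[0,0,0,0,0,0,0]]])

```text
time_s: 14.48
tool_pos: [0.4644, 0.313, 0.0751]
tool_rot: [180.0, 30.0, -164.9]
force: [-0.3, -0.0, 0.2]
grip_width: 0.0284
grasp_force: 0.1
```

```bash
python3 plan.py 464.2,313.5,175.5,15.3,30
cat > sc.py <<'E'
"""scoop pose from TCP: fit of scoop from cloud"""
from h import *
from cell import get_obs,eyes
o=get_obs(); p=o["tool_pos"]*1000; Rw=R.from_euler('xyz',o["tool_rot"],degrees=True)
print(o["time_s"],p.round(1),o["tool_rot"].round(1),o["force"].round(1),o["grip_width"])
E
```

```text
464.2,313.5,175.5,15.3,30 -> [-0.1667, 0.0, -0.2887, 0.0, 0.0, 0.0] mm 100
```

Call:
servo_tool(series=[[[0,0,0,0,0,0,0],[0,0,0,0,0,0,0],[0,0,0,0,0,0,0],[0,0,0,0,0,0,0],[0,0,0,0,0,0,0]]], grip_force=55)

```text
time_s: 14.9
tool_pos: [0.4644, 0.3132, 0.0752]
tool_rot: [180.0, 30.0, -164.9]
force: [-0.9, 0.7, 0.9]
grip_width: 0.0215
grasp_force: 54.8
```

Call:
servo_tool(series=[[[-0.06,0,-0.1,0,0,0,0],[-0.11,0,-0.2,0,0,0,0],[-0.1667,0,-0.2887,0,0,0,0],[-0.1667,0,-0.2887,0,0,0,0],[-0.1667,0,-0.2887,0,0,0,0]]])

```text
time_s: 15.32
tool_pos: [0.4651, 0.3135, 0.1772]
tool_rot: [179.9, 30.2, -165.0]
force: [-0.5, -0.5, -1.9]
grip_width: 0.0215
grasp_force: 54.8
```

Run:
```python
from h import *
from cell import get_obs,eyes
o=get_obs(); p=o["tool_pos"]*1000; Rw=R.from_euler('xyz',o["tool_rot"],degrees=True)
print(o["time_s"],p.round(1),o["tool_rot"].round(1),o["force"].round(1),o["grip_width"])
S=R.from_euler('zy',[15.3,0],degrees=True)  # nominal scoop
g=p+Rw.apply([0,0,-19]); org=g-R.from_euler('z',15.3,degrees=True).apply([-132,0,88])
for n in("top","scene"):
    c=eyes.read_camera(n); P=cloud(c).reshape(-1,3)*1000; cv2.imwrite(f"pics/f_{n}.png",c["frame"][:,:,::-1])
    q=R.from_euler('z',15.3,degrees=True).inv().apply(P-org)
    b=(abs(q[:,0])<75)&(abs(q[:,1])<60)&(q[:,2]>-40)&(q[:,2]<60); q=q[b]
    print(n,b.sum(),np.percentile(q,[1,50,99],axis=0).round(1).tolist())
    f=q[(q[:,0]>-30)&(q[:,0]<36)&(abs(q[:,1])<28)&(q[:,2]<20)]; A=np.c_[f[:,:2],np.ones(len(f))]; s=np.linalg.lstsq(A,f[:,2],rcond=None)[0]; print("floor fit",len(f),np.degrees(np.arctan(s[:2])).round(2),s[2].round(2))
    print("xy rect",rect(q/1000), "y at floor", np.percentile(f[:,0],[1,99]))
```

```text
15.3167 [465.1 313.5 177.2] [ 179.9   30.2 -165. ] [-0.5 -0.5 -1.9] 0.02146567081795929
top 2192 [[-70.6, -40.2, 0.5], [-4.8, -2.1, 5.1], [42.8, 35.5, 57.6]]
floor fit 941 [-0.04 -1.12] 3.76
xy rect (array([-15.5,  -2.2]), array([119.2,  78.1]), 1.3) y at floor [-22.77800626  35.53392573]
scene 3249 [[-72.3, -41.1, -2.9], [-12.3, -1.8, 1.1], [40.4, 34.7, 54.5]]
floor fit 1273 [-0.21 -0.55] -0.26
xy rect (array([-16.4,  -2.6]), array([117.1,  78.1]), 0.47) y at floor [-29.10650591  35.48300437]
```

```bash
cat > ice.py <<'E'
import sys
from h import *
from tray import *
from cell import get_obs,eyes
c=eyes.read_camera("top"); P=cloud(c)*1000; F=c["frame"]; hsv=cv2.cvtColor(F,cv2.COLOR_RGB2HSV)
cv2.imwrite(f"pics/{sys.argv[1]}_top.png",F[:,:,::-1])
m=((hsv[...,0]>80)&(hsv[...,0]<105)&(hsv[...,1]>35)&(hsv[...,2]>90)).astype(np.uint8)
m[:, :265]=0
n,l,s,ce=cv2.connectedComponentsWithStats(m)
for i in range(1,n):
    if s[i,4]<15: continue
    p=np.nanmedian(P[l==i],axis=0); print(ce[i].round(),s[i,4],"bin xy",(t(*p[:2])-[25,17]).round(0),"z",p[2].round())
E
python3 ice.py g
python3 - <<'E'
import cv2
a=cv2.imread("pics/g_top.png")[175:345,255:395]; cv2.imwrite("pics/g_crop.png",cv2.resize(a,None,fx=3.5,fy=3.5,interpolation=cv2.INTER_CUBIC))
E
```

```text
[303. 209.] 102 bin xy [75. 33.] z 32.0
[319. 210.] 122 bin xy [76. -0.] z 31.0
[334. 211.] 127 bin xy [ 77. -33.] z 31.0
[309. 230.] 230 bin xy [32. 16.] z 32.0
[326. 225.] 130 bin xy [ 46. -17.] z 32.0
[324. 240.] 131 bin xy [ 14. -16.] z 31.0
```

View pics/g_crop.png

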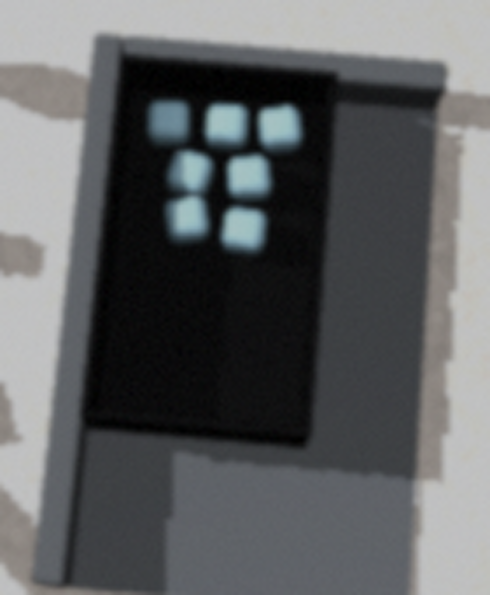

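The cubes kept their layout: rows at bin x of about 75 (y 33, 0, -33), 46 (y ±17) and 14 (y ±17). The scoop hangs level, as the model predicted.

```bash
cat > lip.py <<'E'
import sys,subprocess
from h import *
def tcp(lip,psi,d,T0=30):
    Rs=R.from_euler('z',psi,degrees=True)*R.from_euler('y',d,degrees=True)
    p=np.array(lip)+Rs.apply([-162.5,2.3,71.5]); return ",".join(str(round(float(k),2)) for k in (*p,psi-.9,T0-d))
def binlip(L,y,z,d):
    from tray import M; q=M@[L,y]+[620.7,.5]; return tcp([q[0],q[1],z],-4.5,d)
if __name__=="__main__":
    a=[]
    for s in sys.argv[1:]:
        if s[0]=="b": a.append(binlip(*map(float,s[1:].split(","))))
        elif s[0]=="w": x,y,z,psi,d=map(float,s[1:].split(",")); a.append(tcp([x,y,z],psi,d))
        else: a.append(s)
    subprocess.run(["python3","plan.py",*a])
E
python3 lip.py b-5,0,105,20 '|' b-5,0,25,20 b-5,0,10,20 '|' b-5,0,7,20 b20,0,7,14 b50,0,7,8 b84,0,7,6 -n
```

```text
488.05,13.25,227.77,-5.4,10.0 -> [0.0752, -0.9863, -0.2446, 0.0395, 0.1099, 0.1086] mm 306
-- next call
488.05,13.25,147.77,-5.4,10.0 -> [0.0463, 0.0, 0.2626, 0.0, 0.0, 0.0] mm 80
488.05,13.25,132.77,-5.4,10.0 -> [0.055, 0.0, 0.3119, 0.0, 0.0, 0.0] mm 95
-- next call
488.05,13.25,129.77,-5.4,10.0 -> [0.0017, 0.0, 0.0098, 0.0, 0.0, 0.0] mm 3
500.88,12.24,115.69,-5.4,16.0 -> [-0.0324, 0.0007, 0.0635, 0.0, -0.0333, 0.0] mm 21
520.22,10.71,100.42,-5.4,22.0 -> [-0.0872, 0.0017, 0.1249, 0.0, -0.0667, 0.0] mm 46
550.96,8.3,95.09,-5.4,24.0 -> [-0.1853, 0.0033, 0.1602, 0.0, -0.0778, 0.0] mm 73
```

Call:
servo_tool(series=[[[0.0752,-0.25,-0.2446,0,0,0,0],[0.0752,-0.9863,-0.2446,0.0395,0.1099,0.1086,0],[0.0752,-0.9863,-0.2446,0.0395,0.1099,0.1086,0],[0.0752,-0.9863,-0.2446,0.0395,0.1099,0.1086,0],[0.0752,-0.9863,-0.2446,0.0395,0.1099,0.1086,0],[0.0752,-0.9863,-0.2446,0.0395,0.1099,0.1086,0],[0.0752,-0.9863,-0.2446,0.0395,0.1099,0.1086,0],[0.0752,-0.9863,-0.2446,0.0395,0.1099,0.1086,0],[0.0752,-0.9863,-0.2446,0.0395,0.1099,0.1086,0],[0.0752,-0.9863,-0.2446,0.0395,0.1099,0.1086,0]]])

```text
time_s: 16.3
tool_pos: [0.4868, 0.0113, 0.2258]
tool_rot: [-180.0, 9.8, 174.3]
force: [-0.4, 0.9, -1.2]
grip_width: 0.0215
grasp_force: 54.8
```

Call:
servo_tool(series=[[[0.0231,0,0.1313,0,0,0,0],[0.0463,0,0.2626,0,0,0,0],[0.0463,0,0.2626,0,0,0,0],[0.055,0,0.3119,0,0,0,0],[0.055,0,0.3119,0,0,0,0]]])

```text
time_s: 16.72
tool_pos: [0.4869, 0.0142, 0.1313]
tool_rot: [-180.0, 9.9, 174.6]
force: [0.1, 0.4, -1.5]
grip_width: 0.0218
grasp_force: 55.0
```

```bash
python3 look.py h >/dev/null; python3 sc.py
python3 - <<'E'
import cv2,numpy as np
a=cv2.imread("pics/h_top.png")[170:350,250:400]; b=cv2.imread("pics/h_scene.png")[160:340,210:400]
cv2.imwrite("pics/h_crop.png",np.hstack([cv2.resize(a,(375,450)),cv2.resize(b,(425,450))]))
E
```

```text
16.8167 [487.6  13.6 133.1] [-180.    10.   174.5] [-0.3 -0.1 -0.8] 0.021633786325795837
```

View pics/h_crop.png

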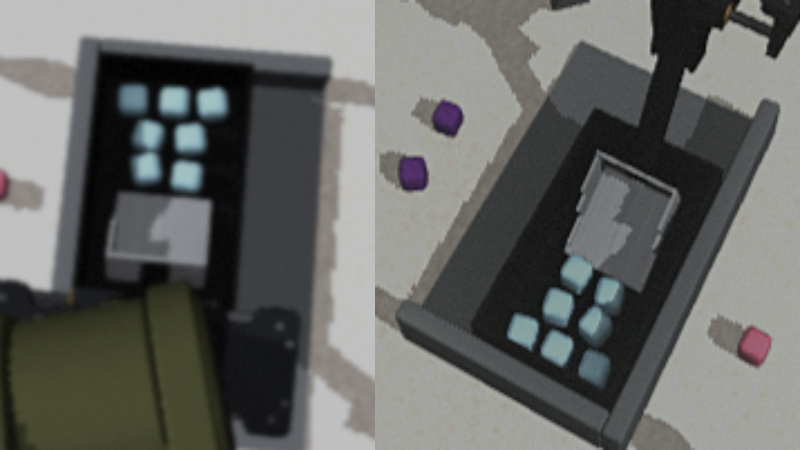

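The scoop is in the bin with its lip just behind the cubes, about 4 mm too far toward +y. I'll shift it by -4 mm and lower to the floor.

```bash
echo '[488.05,13.25,132.77,-5.4,10.0]'>cmd.json; python3 lip.py b-5,-4,8,20 b-5,-4,6,20
```

```text
487.73,9.26,130.77,-5.4,10.0 -> [0.001, -0.0133, 0.0066, 0.0, 0.0, 0.0] mm 4
487.73,9.26,128.77,-5.4,10.0 -> [0.0021, -0.0133, 0.0132, 0.0, 0.0, 0.0] mm 6
```

Call:
servo_tool(series=[[[0.001,-0.0133,0.0066,0,0,0,0],[0.0021,-0.0133,0.0132,0,0,0,0],[0.0021,-0.0133,0.0132,0,0,0,0],[0.0021,-0.0133,0.0132,0,0,0,0]]])

```text
time_s: 17.15
tool_pos: [0.4879, 0.0085, 0.1297]
tool_rot: [179.9, 10.1, 174.4]
force: [-2.9, -0.3, 5.3]
grip_width: 0.0216
grasp_force: 55.0
```

```bash
python3 lip.py b3,-4,6.7,19 b12,-4,6.7,17 b22,-4,6.7,15 b32,-4,6.7,13 b42,-4,6.7,11 b52,-4,6.7,9 b62,-4,6.7,8 b72,-4,6.7,7 b82,-4,6.7,6 '|' b87,-4,6.7,5 b91,-4,6.7,4 b94,-4,6.7,4
```

```text
493.59,8.8,127.21,-5.4,11.0 -> [-0.0184, 0.0003, 0.0085, 0.0, -0.0056, 0.0] mm 6
498.45,8.42,122.59,-5.4,13.0 -> [-0.0317, 0.0006, 0.0265, 0.0, -0.0167, 0.0] mm 12
504.47,7.94,117.82,-5.4,15.0 -> [-0.0488, 0.0009, 0.0457, 0.0, -0.0278, 0.0] mm 20
510.66,7.46,112.92,-5.4,17.0 -> [-0.0663, 0.0012, 0.0653, 0.0, -0.0389, 0.0] mm 28
517.02,6.95,107.89,-5.4,19.0 -> [-0.0844, 0.0015, 0.0855, 0.0, -0.05, 0.0] mm 36
523.55,6.44,102.74,-5.4,21.0 -> [-0.1029, 0.0019, 0.1062, 0.0, -0.0611, 0.0] mm 44
531.87,5.79,100.12,-5.4,22.0 -> [-0.1287, 0.0023, 0.1197, 0.0, -0.0667, 0.0] mm 53
540.24,5.13,97.47,-5.4,23.0 -> [-0.1548, 0.0028, 0.1332, 0.0, -0.0722, 0.0] mm 61
548.65,4.46,94.79,-5.4,24.0 -> [-0.1809, 0.0032, 0.1469, 0.0, -0.0778, 0.0] mm 70
-- next call
552.13,4.19,92.09,-5.4,25.0 -> [-0.007, 0.0002, 0.013, 0.0, -0.0056, 0.0] mm 4
554.65,3.99,89.36,-5.4,26.0 -> [-0.011, 0.0003, 0.0247, 0.0, -0.0111, 0.0] mm 8
557.64,3.76,89.36,-5.4,26.0 -> [-0.0201, 0.0005, 0.0288, 0.0, -0.0111, 0.0] mm 11
```

Call:
servo_tool(series=[[[-0.0184,0.0003,0.0085,0,-0.0056,0,0],[-0.0317,0.0006,0.0265,0,-0.0167,0,0],[-0.0488,0.0009,0.0457,0,-0.0278,0,0],[-0.0663,0.0012,0.0653,0,-0.0389,0,0],[-0.0844,0.0015,0.0855,0,-0.05,0,0],[-0.1029,0.0019,0.1062,0,-0.0611,0,0],[-0.1287,0.0023,0.1197,0,-0.0667,0,0],[-0.1548,0.0028,0.1332,0,-0.0722,0,0],[-0.1809,0.0032,0.1469,0,-0.0778,0,0],[-0.1809,0.0032,0.1469,0,-0.0778,0,0]]])

```text
time_s: 17.98
tool_pos: [0.5488, 0.0038, 0.0942]
tool_rot: [180.0, 24.1, 174.5]
force: [1.3, 0.0, -0.4]
grip_width: 0.0216
grasp_force: 54.9
```

```bash
python3 look.py i
python3 - <<'E'
import cv2,numpy as np
a=cv2.imread("pics/i_top.png")[170:350,250:400]; b=cv2.imread("pics/i_scene.png")[160:340,210:400]
cv2.imwrite("pics/i_crop.png",np.hstack([cv2.resize(a,(375,450)),cv2.resize(b,(425,450))]))
E
```

```text
17.9833 [0.5488 0.0038 0.0942] [180.   24.1 174.5] [ 1.3  0.  -0.4] tcp tray [-46.9  14.7]
top bin (array([6.201e+02, 1.000e-01]), array([126.2, 210.6]), 85.55) tray [24.5 16.6] 815
[[-80.3, -46.4], [129.0, 79.5]]
scene bin (array([ 6.187e+02, -4.000e-01]), array([126.9, 210.9]), 85.49) tray [23.1 16. ] 1262
[[-81.3, -46.6], [128.3, 79.3]]
```

View pics/i_crop.png

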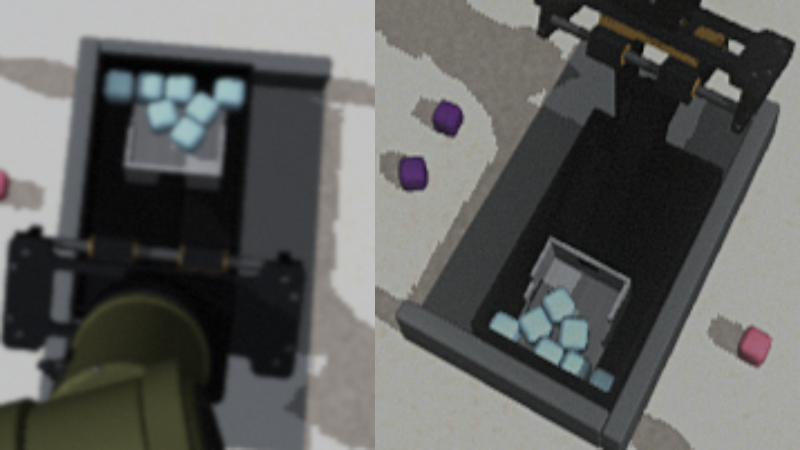

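The view shows three cubes well inside the bowl, two more at the lip against the far wall, and one in each far corner. I'll push on a little, then tilt the lip up.

```bash
echo '[548.65,4.46,94.79,-5.4,24.0]'>cmd.json; python3 lip.py b88,-4,6.7,5 b93,-4,6.7,4 b96,-4,7,4 '|' b95,-4,14,-3  b93,-4,22,-9 b89,-4,30,-14 b84,-4,38,-19 b78,-4,44,-23
```

```text
553.13,4.11,92.09,-5.4,25.0 -> [-0.01, 0.0002, 0.0143, 0.0, -0.0056, 0.0] mm 5
556.65,3.84,89.36,-5.4,26.0 -> [-0.0171, 0.0005, 0.0274, 0.0, -0.0111, 0.0] mm 10
559.64,3.6,89.66,-5.4,26.0 -> [-0.0266, 0.0006, 0.0306, 0.0, -0.0111, 0.0] mm 12
-- next call
549.77,4.38,76.9,-5.4,33.0 -> [0.0483, -0.0005, 0.0238, 0.0, -0.0389, 0.0] mm 16
542.12,4.98,67.2,-5.4,39.0 -> [0.0855, -0.0009, 0.0416, 0.0, -0.0722, 0.0] mm 29
534.86,5.55,60.06,-5.4,44.0 -> [0.1177, -0.0013, 0.0524, 0.0, -0.1, 0.0] mm 39
527.93,6.1,52.7,-5.4,49.0 -> [0.1493, -0.0017, 0.0643, 0.0, -0.1278, 0.0] mm 49
521.35,6.61,46.32,-5.4,53.0 -> [0.1784, -0.002, 0.0737, 0.0, -0.15, 0.0] mm 58
```

```bash
echo '[559.64,3.6,89.66,-5.4,26.0]'>cmd.json; python3 lip.py b95,-4,14,-3  b93,-4,32,-9 b90,-4,48,-14 b86,-4,64,-19 b82,-4,76,-23
```

```text
549.77,4.38,76.9,-5.4,33.0 -> [0.0483, -0.0005, 0.0238, 0.0, -0.0389, 0.0] mm 16
542.12,4.98,77.2,-5.4,39.0 -> [0.0709, -0.0009, 0.0117, 0.0, -0.0722, 0.0] mm 22
535.86,5.47,78.06,-5.4,44.0 -> [0.0884, -0.0013, -0.0001, 0.0, -0.1, 0.0] mm 27
529.92,5.94,78.7,-5.4,49.0 -> [0.1053, -0.0016, -0.0107, 0.0, -0.1278, 0.0] mm 32
525.34,6.3,78.32,-5.4,53.0 -> [0.1196, -0.0018, -0.0163, 0.0, -0.15, 0.0] mm 36
```

Call:
servo_tool(series=[[[-0.01,0.0002,0.0143,0,-0.0056,0,0],[-0.0171,0.0005,0.0274,0,-0.0111,0,0],[-0.0266,0.0006,0.0306,0,-0.0111,0,0],[-0.0266,0.0006,0.0306,0,-0.0111,0,0]]])

```text
time_s: 18.42
tool_pos: [0.5572, 0.0029, 0.0887]
tool_rot: [-180.0, 25.7, 174.5]
force: [-12.9, -0.0, 8.8]
grip_width: 0.0217
grasp_force: 55.0
```

Call:
servo_tool(series=[[[0.024,-0.0002,0.0119,0,-0.0194,0,0],[0.0483,-0.0005,0.0238,0,-0.0389,0,0],[0.06,-0.0007,0.0178,0,-0.0556,0,0],[0.0709,-0.0009,0.0117,0,-0.0722,0,0],[0.08,-0.0011,0.0058,0,-0.0861,0,0],[0.0884,-0.0013,0,0,-0.1,0,0],[0.0968,-0.0014,-0.0054,0,-0.1139,0,0],[0.1053,-0.0016,-0.0107,0,-0.1278,0,0],[0.1125,-0.0017,-0.0135,0,-0.1389,0,0],[0.1196,-0.0018,-0.0163,0,-0.15,0,0],[0.1196,-0.0018,-0.0163,0,-0.15,0,0]]])

```text
time_s: 19.33
tool_pos: [0.5793, -0.0101, 0.122]
tool_rot: [-176.8, 48.8, 174.8]
force: [-23.7, 11.2, 11.4]
grip_width: 0.0218
grasp_force: 55.6
```

```bash
python3 look.py j
python3 - <<'E'
import cv2,numpy as np
a=cv2.imread("pics/j_top.png")[170:350,250:400]; b=cv2.imread("pics/j_scene.png")[160:340,210:400]
cv2.imwrite("pics/j_crop.png",np.hstack([cv2.resize(a,(375,450)),cv2.resize(b,(425,450))]))
E
```

```text
19.3333 [ 0.5793 -0.0101  0.122 ] [-176.8   48.8  174.8] [-23.7  11.2  11.4] tcp tray [-15.4   3.2]
top bin (array([621.3,  -1.7]), array([126.2, 207.4]), 85.46) tray [25.8 14.9] 1463
[[-75.8, -48.0], [128.7, 77.6]]
scene bin (array([618.7,  -2. ]), array([126.9, 211.3]), 85.66) tray [23.2 14.4] 1979
[[-80.8, -48.3], [128.4, 77.6]]
```

View pics/j_crop.png

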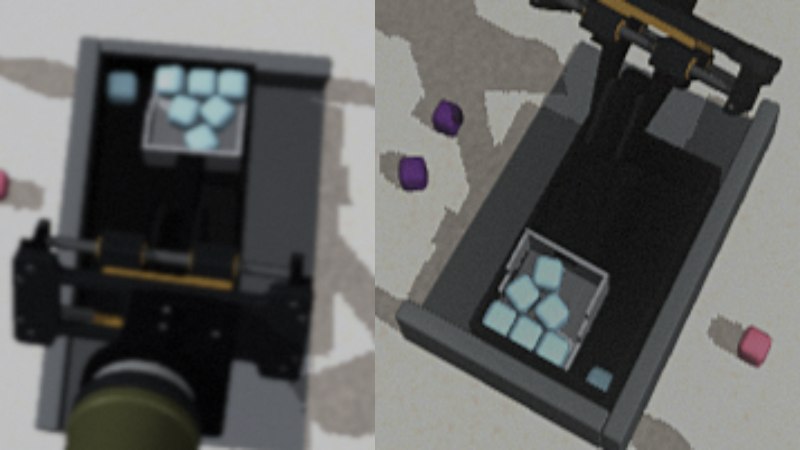

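Run:
```python
from cell import get_obs
o=get_obs(); print(o["qpos"].round(1),o["tool_pos"],o["tool_rot"].round(1),o["joint_velocities"].round(1))
```

```text
[ 31.9  -9.4 -40.7 140.   87.7   9.2 -11.4] [ 0.58073733 -0.0104831   0.12357382] [-176.8   49.   174.8] [-3.7  0.4  4.2 -0.8 -9.3 -0.2  9.7]
```

```bash
cat > rel.py <<'E'
"""rel.py targets: rows relative to the MEASURED pose; targets as in lip.py (b.../w...) or TCP x,y,z,psi,t"""
import sys
from h import *
from plan import Rt
from lip import tcp,binlip
from cell import get_obs
o=get_obs(); p=o["tool_pos"]*1000; R0=R.from_euler('xyz',o["tool_rot"],degrees=True)
lip=p-R0.apply(Rt(-.9,30).inv().apply([-162.5,2.3,71.5])); print("now lip",lip.round(1),"tcp",p.round(1))
for s in sys.argv[1:]:
    if s[0]=="b": s=binlip(*map(float,s[1:].split(",")))
    if s[0]=="w": x,y,z,psi,d=map(float,s[1:].split(",")); s=tcp([x,y,z],psi,d)
    v=[float(k) for k in s.split(",")]
    print(s,"->",[round(float(k),4)+0 for k in (*(R0.inv().apply(np.array(v[:3])-p)/300),*((R0.inv()*Rt(v[3],v[4])).as_rotvec()/np.pi))])
E
python3 -c "
from tray import *
print(t(580.7+0,-10.5)-[25,17])"
python3 rel.py b85,-10,75,-13 b84,-6,95,-10
```

```text
[-39.  -14.1]
now lip [756.1 -34.1 108.9] tcp [580.7 -10.5 123.6]
530.95,-0.16,108.11,-5.4,43.0 -> [0.1494, 0.0141, -0.0941, -0.0167, 0.0332, -0.0001]
532.24,3.75,137.2,-5.4,40.0 -> [0.0742, 0.0241, -0.1561, -0.0167, 0.0498, -0.0005]
```

The arm reached its elbow limit (j4 at 140°) while tilting back, so the scoop pivoted in the grip. Geometry says it is now lip-down about 13° relative to the old grasp, with 6 cubes inside. I'll relieve the load first, then re-seat the scoop flat on the bin floor with a light grip so the tool can rotate about the handle.

```bash
python3 rel.py 570,-5,126,-5.4,45
```

```text
now lip [756.1 -34.1 108.9] tcp [580.7 -10.5 123.6]
570,-5,126,-5.4,45 -> [0.0184, 0.0131, -0.0342, -0.0167, 0.0221, 0.0002]
```

Call:
servo_tool(series=[[[0.012,0.009,-0.0135,0,0,0,0],[0.0234,0.018,-0.027,0,0,0,0],[0.0234,0.018,-0.027,0,0,0,0]]])

```text
time_s: 19.68
tool_pos: [0.5741, -0.0098, 0.126]
tool_rot: [-176.5, 49.1, 174.2]
force: [-0.4, 8.0, -1.6]
grip_width: 0.0217
grasp_force: 54.6
```

Call:
servo_tool(series=[[[0,0.015,0,0,0,0,0],[0,0.03,0,0,0,0,0],[0,0.03,0,0,0,0,0]]])

```text
time_s: 19.93
tool_pos: [0.5758, -0.0013, 0.126]
tool_rot: [-176.6, 49.1, 174.0]
force: [0.3, 0.3, -2.6]
grip_width: 0.0219
grasp_force: 54.4
```

```bash
python3 rel.py 564.2,-4.1,99,-5.4,32 546.4,0.3,78,-5.4,15
```

```text
now lip [750.8 -27.8 111.8] tcp [575.8  -1.3 126. ]
564.2,-4.1,99,-5.4,32 -> [0.0926, -0.0114, 0.0312, -0.0207, 0.095, -0.0052]
546.4,0.3,78,-5.4,15 -> [0.1852, -0.003, 0.0307, -0.0199, 0.1894, -0.0083]
```

Call:
servo_tool(series=[[[0.023,0,0.008,-0.005,0.024,0,0],[0.046,0,0.016,-0.01,0.048,0,0],[0.07,0,0.024,-0.015,0.072,0,0],[0.0926,0,0.0312,-0.02,0.095,-0.005,0],[0.116,0,0.031,-0.02,0.119,-0.006,0],[0.139,0,0.031,-0.02,0.143,-0.007,0],[0.162,0,0.031,-0.02,0.167,-0.008,0],[0.1852,0,0.0307,-0.02,0.1894,-0.0083,0],[0.1852,0,0.0307,-0.02,0.1894,-0.0083,0],[0.1852,0,0.0307,-0.02,0.1894,-0.0083,0]]], grip_force=8)

```text
time_s: 20.77
tool_pos: [0.5501, -0.0003, 0.0797]
tool_rot: [180.0, 15.0, 174.5]
force: [-1.8, -0.9, 2.6]
grip_width: 0.0222
grasp_force: 7.9
```

```bash
python3 look.py k
python3 - <<'E'
import cv2,numpy as np
a=cv2.imread("pics/k_top.png")[170:350,250:400]; b=cv2.imread("pics/k_scene.png")[160:340,210:400]
cv2.imwrite("pics/k_crop.png",np.hstack([cv2.resize(a,(375,450)),cv2.resize(b,(425,450))]))
E
```

```text
20.7667 [ 5.501e-01 -3.000e-04  7.970e-02] [180.   15.  174.5] [-1.8 -0.9  2.6] tcp tray [-45.3  10.7]
top bin (array([639.1,  -6.4]), array([125.9, 168.9]), 84.14) tray [43.9 11.6] 688
[[-37.3, -52.2], [128.5, 75.7]]
scene bin (array([617.1,  -4.4]), array([126.8, 211.5]), 84.12) tray [21.8 11.8] 1261
[[-82.1, -52.5], [127.8, 76.8]]
```

View pics/k_crop.png

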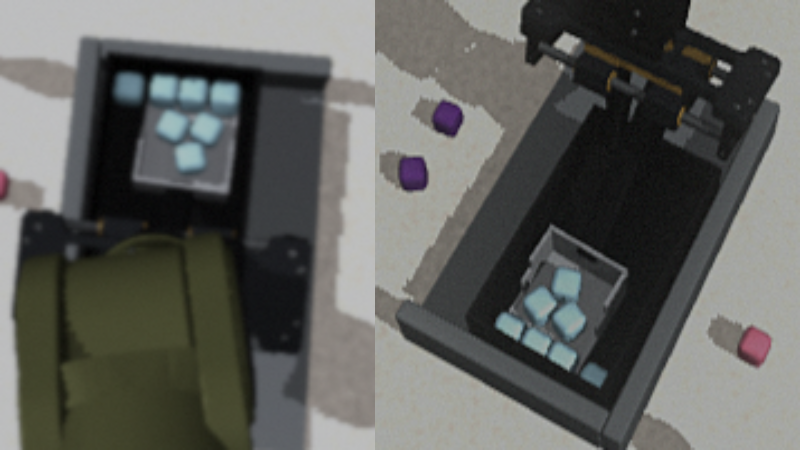

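The picture shows the scoop flat in the bin with three cubes in the bowl and three in a row at the lip against the far wall. The bin has slipped about 4 mm toward -y, so I'll re-push it at the end. Now I'll regrip firmly and lift with a gentle tilt.

```bash
sed -i 's/T0=30/T0=15/; s/\[-162.5,2.3,71.5\]/[-167.1,2.3,69.6]/' lip.py; sed -i 's/Rt(-.9,30)/Rt(-.9,15)/; s/\[-162.5,2.3,71.5\]/[-167.1,2.3,69.6]/' rel.py; python3 rel.py b95,-8,14,-4 b92,-7,25,-8 b89,-6,38,-12 b86,-6,52,-16 b82,-6,80,-16 b82,-6,105,-16
```

```text
now lip [714.  -15.5   8.4] tcp [5.476e+02 1.000e-01 7.790e+01]
543.94,0.82,71.77,-5.4,19.0 -> [0.0173, 0.0011, 0.0165, -0.0003, -0.022, -0.0002]
537.43,2.34,70.67,-5.4,23.0 -> [0.0395, 0.0041, 0.0144, -0.0003, -0.0443, -0.0002]
531.76,3.79,71.34,-5.4,27.0 -> [0.0576, 0.0071, 0.0072, -0.0003, -0.0665, -0.0002]
526.89,4.17,72.84,-5.4,31.0 -> [0.072, 0.0068, -0.0018, -0.0003, -0.0887, -0.0002]
522.9,4.49,100.84,-5.4,31.0 -> [0.0607, 0.0066, -0.0954, -0.0003, -0.0887, -0.0002]
522.9,4.49,125.84,-5.4,31.0 -> [0.0391, 0.0065, -0.1759, -0.0003, -0.0887, -0.0002]
```

Call:
servo_tool(series=[[[0,0,0,0,0,0,0],[0,0,0,0,0,0,0],[0,0,0,0,0,0,0]]], grip_force=60)

```text
time_s: 21.12
tool_pos: [0.5459, 0.0005, 0.0778]
tool_rot: [-180.0, 15.0, 174.6]
force: [1.4, -1.3, 0.9]
grip_width: 0.0212
grasp_force: 59.4
```

Call:
servo_tool(series=[[[0.009,0.0005,0.008,0,-0.011,0,0],[0.0173,0.0011,0.0165,0,-0.022,0,0],[0.0285,0.0025,0.0155,0,-0.033,0,0],[0.0395,0.0041,0.0144,0,-0.0443,0,0],[0.0485,0.0056,0.011,0,-0.0555,0,0],[0.0576,0.0071,0.0072,0,-0.0665,0,0],[0.065,0.007,0.003,0,-0.0775,0,0],[0.072,0.0068,-0.0018,0,-0.0887,0,0],[0.072,0.0068,-0.0018,0,-0.0887,0,0]]])

```text
time_s: 21.87
tool_pos: [0.5211, 0.004, 0.0698]
tool_rot: [-179.9, 30.6, 174.6]
force: [-1.9, 0.7, -2.7]
grip_width: 0.0212
grasp_force: 59.5
```

```bash
python3 rel.py b82,-6,105,-16; python3 ice.py l
python3 - <<'E'
from cell import get_obs
o=get_obs(); print(o["qpos"].round(1),o["force"])
E
```

```text
now lip [700.  -12.7  47.8] tcp [521.1   4.   69.8]
522.9,4.49,125.84,-5.4,31.0 -> [-0.1003, 0.0017, -0.1578, -0.0007, -0.002, 0.0002]
[320. 207.] 463 bin xy [83. -6.] z 32.0
[323. 233.] 464 bin xy [ 24. -13.] z 57.0
[ 12.   -7.2 -19.4 136.3  12.5  21.   66.2] [-0.41698918 -0.42918544 -1.77555292]
```

```bash
python3 rel.py b92,-6,75,-15 b96,-10,100,-14
```

```text
now lip [701.4 -12.7  48.8] tcp [522.4   4.1  70.7]
533.26,3.67,98.98,-5.4,30.0 -> [-0.0792, 0.0019, -0.0628, -0.0006, 0.0038, 0.0001]
537.38,-0.67,127.11,-5.4,29.0 -> [-0.1399, -0.0113, -0.1357, -0.0006, 0.0094, 0.0001]
```

Call:
servo_tool(series=[[[-0.026,0,-0.02,0,0.001,0,0],[-0.052,0,-0.04,0,0.003,0,0],[-0.0792,0.002,-0.0628,0,0.0038,0,0],[-0.11,-0.005,-0.1,0,0.0066,0,0],[-0.1399,-0.0113,-0.1357,0,0.0094,0,0],[-0.1399,-0.0113,-0.1357,0,0.0094,0,0]]])

```text
time_s: 22.42
tool_pos: [0.543, -0.0005, 0.1329]
tool_rot: [179.9, 29.5, 174.5]
force: [0.7, 0.8, -0.4]
grip_width: 0.0212
grasp_force: 59.5
```

```bash
python3 ice.py m
python3 - <<'E'
from cell import get_obs
o=get_obs(); print(o["qpos"].round(1),o["force"],o["tool_pos"],o["tool_rot"])
E
python3 rel.py w670,-80,112,-40,-14 w600,-220,115,-75,-14; echo '[537.4,-0.7,127.1,-5.4,29]' > cmd.json;python3 lip.py w680,-60,115,-32,-14 w660,-120,118,-60,-14 '|' w600,-230,118,-80,-14 w571,-283,112,-90,-12
```

```text
[301. 204.] 101 bin xy [84. 38.] z 32.0
[325. 220.] 486 bin xy [ 31. -17.] z 114.0
[ 10.4  -9.9 -15.9 129.8   5.6  30.9  74.5] [-0.11639754  0.09442544 -1.22482472] [ 5.41681417e-01 -3.73337373e-04  1.30983652e-01] [179.9552219   29.40320242 174.50396975]
now lip [720.1 -17.1 105.1] tcp [ 5.417e+02 -4.000e-01  1.310e+02]
534.38,36.8,139.11,-40.9,29.0 -> [0.0181, 0.121, -0.0412, 0.0962, 0.0021, 0.1717]
555.9,-46.53,142.11,-75.9,29.0 -> [-0.0721, -0.1486, -0.002, 0.1911, 0.0018, 0.3414]
529.44,36.79,142.11,-32.9,29.0 -> [0.0091, 0.1219, -0.0623, 0.0741, 0.0, 0.1336] mm 41
572.5,36.15,145.11,-60.9,29.0 -> [-0.1209, 0.1333, -0.0016, 0.1495, 0.0, 0.2697] mm 54
-- next call
571.19,-53.35,145.11,-80.9,29.0 -> [-0.2261, -0.1489, 0.1253, 0.0539, 0.0, 0.0972] mm 90
573.3,-105.08,145.34,-90.9,27.0 -> [-0.3613, -0.2266, 0.1994, 0.0782, 0.0109, 0.1472] mm 141
```

Three cubes are held (pixel area and height agree). Next I'll carry them to the cup while turning smoothly.

Call:
servo_tool(series=[[[0.001,0.015,-0.008,0.01,0,0.017,0],[0.003,0.035,-0.018,0.022,0,0.039,0],[0.005,0.057,-0.029,0.035,0,0.062,0],[0.006,0.079,-0.04,0.048,0,0.086,0],[0.008,0.1,-0.051,0.061,0,0.11,0],[0.0091,0.1219,-0.0623,0.0741,0,0.1336,0],[-0.012,0.125,-0.053,0.0865,0,0.156,0],[-0.034,0.128,-0.043,0.099,0,0.179,0],[-0.056,0.13,-0.032,0.112,0,0.202,0],[-0.078,0.132,-0.022,0.125,0,0.225,0],[-0.1,0.133,-0.011,0.138,0,0.248,0],[-0.1209,0.1333,-0.0016,0.1495,0,0.2697,0]]])

```text
time_s: 23.47
tool_pos: [0.5749, 0.0372, 0.1454]
tool_rot: [179.9, 29.0, 118.8]
force: [-0.2, -0.1, -1.6]
grip_width: 0.0214
grasp_force: 59.5
```

```bash
python3 rel.py w600,-230,118,-80,-14 w571,-280,114,-90,-13; python3 ice.py n; python3 -c "
from cell import get_obs
o=get_obs(); print(o['qpos'].round(1),o['force'],o['tool_rot'])"
```

```text
now lip [ 661.6 -119.3  118.4] tcp [574.9  37.2 145.4]
571.19,-53.35,145.11,-80.9,29.0 -> [-0.2257, -0.1565, 0.1259, 0.0539, 0.0, 0.0957]
573.3,-101.53,144.23,-90.9,28.0 -> [-0.3503, -0.2279, 0.1982, 0.0795, 0.0053, 0.145]
[319. 207.] 488 bin xy [82.  0.] z 31.0
[348. 234.] 420 bin xy [  1. -56.] z 124.0
[  9.8  12.3 -37.6 108.   40.1  67.1 -16.3] [ 3.52268435  0.58777759 -0.92036868] [179.69682119  28.96469753 118.54102133]
```

Call:
servo_tool(series=[[[-0.025,-0.017,0.014,0.006,0,0.0106,0],[-0.062,-0.043,0.035,0.015,0,0.026,0],[-0.103,-0.071,0.057,0.0245,0,0.0435,0],[-0.144,-0.1,0.08,0.034,0,0.061,0],[-0.185,-0.128,0.103,0.044,0,0.078,0],[-0.2257,-0.1565,0.1259,0.0539,0,0.0957,0],[-0.263,-0.178,0.1475,0.0615,0.0015,0.1105,0],[-0.298,-0.198,0.168,0.069,0.003,0.124,0],[-0.325,-0.2135,0.1835,0.0743,0.004,0.135,0],[-0.342,-0.223,0.1935,0.0778,0.005,0.142,0],[-0.3503,-0.2279,0.1982,0.0795,0.0053,0.145,0],[-0.3503,-0.2279,0.1982,0.0795,0.0053,0.145,0]]])

```text
time_s: 24.52
tool_pos: [0.5742, -0.1031, 0.1463]
tool_rot: [179.8, 28.1, 89.1]
force: [-0.1, -0.0, -2.1]
grip_width: 0.0214
grasp_force: 59.5
```

```bash
cat > pour.py <<'E'
from h import *
from cell import get_obs,eyes
# measure bowl & cup: points above cup region by height, in world
for n in("top","scene"):
    c=eyes.read_camera(n); P=cloud(c).reshape(-1,3)*1000; F=c["frame"].reshape(-1,3).astype(int)
    hsv=cv2.cvtColor(c["frame"],cv2.COLOR_RGB2HSV).reshape(-1,3)
    b=(P[:,0]>480)&(P[:,0]<660)&(P[:,1]>-380)&(P[:,1]<-190)&(P[:,2]>70)&(F.max(1)>50); q=P[b]
    s=q[(q[:,1]<-255)]; 
    lipm=(q[:,2]>96)&(q[:,2]<160)
    l=q[lipm]; print(n,"bowl pts",len(l),"x",np.percentile(l[:,0],[1,99]).round(),"y min",np.percentile(l[:,1],[.5,5]).round(),"z there",l[l[:,1]<np.percentile(l[:,1],5)][:,2].mean().round(1))
    k=(q[:,2]>80)&(q[:,2]<96)&(q[:,1]<-270); print("cup rim",rect(q[k]/1000), "cup min y",q[k][:,1].min().round(1))
    ic=(hsv[:,0]>80)&(hsv[:,0]<105)&(hsv[:,1]>35)&(hsv[:,2]>90)&(P[:,0]>480)&(P[:,0]<660)&(P[:,1]<-190)&(P[:,1]>-400); print("ice px",ic.sum(),np.nanmedian(P[ic],axis=0).round() if ic.any() else "")
E
python3 pour.py; python3 rel.py w571,-285,104,-90,-13 w571,-288,102,-90,0 w571,-290,102,-90,15 w571,-290,104,-90,30 w571,-290,106,-90,45; python3 -c "
from cell import get_obs
o=get_obs(); print(o['qpos'].round(1),o['tool_rot'])"
```

```text
top bowl pts 1887 x [532. 607.] y min [-268. -265.] z there 116.8
cup rim (array([ 571.3, -322. ]), array([ 98.5, 114.1]), 86.61) cup min y -371.1
ice px 482 [ 562. -208.  124.]
scene bowl pts 1470 x [531. 608.] y min [-268. -264.] z there 116.0
cup rim (array([ 571.8, -323.4]), array([115.9,  93.4]), 9.48) cup min y -370.8
ice px 275 [ 564. -207.  124.]
now lip [ 572.6 -279.9  116.2] tcp [ 574.2 -101.4  146.3]
573.3,-106.53,134.23,-90.9,28.0 -> [0.0039, -0.0028, 0.0436, 0.0014, 0.0002, 0.0009]
573.3,-120.9,171.6,-90.9,15.0 -> [-0.0969, -0.002, -0.0438, 0.0013, 0.0724, 0.0011]
573.3,-146.61,212.48,-90.9,0.0 -> [-0.2366, -0.0007, -0.1238, 0.0011, 0.1558, 0.0013]
573.3,-180.09,247.83,-90.9,-15.0 -> [-0.3905, 0.0008, -0.1753, 0.001, 0.2391, 0.0014]
573.3,-221.06,273.37,-90.9,-30.0 -> [-0.5511, 0.0026, -0.1863, 0.0008, 0.3224, 0.0016]
[ 15.4  17.4 -29.4 100.8  37.   75.1 -27.4] [179.83673471  28.04060474  89.28952298]
```

```bash
python3 rel.py w573,-296,107,-90,-12 w573,-303,104,-90,-4 w573,-304,103,-90,3 w573,-304,103,-90,10 w573,-304,103,-90,17 w573,-304,102,-90,24 w573,-304,101,-90,31 w573,-304,100,-90,38
```

```text
now lip [ 572.6 -279.9  116.2] tcp [ 574.2 -101.4  146.3]
575.3,-118.08,140.34,-90.9,27.0 -> [-0.0396, 0.0043, 0.0437, 0.0014, 0.0058, 0.0009]
575.3,-131.45,161.77,-90.9,19.0 -> [-0.1125, 0.005, 0.0016, 0.0013, 0.0502, 0.001]
575.3,-140.77,181.25,-90.9,12.0 -> [-0.1704, 0.0055, -0.0411, 0.0013, 0.0891, 0.0011]
575.3,-151.52,200.56,-90.9,5.0 -> [-0.2323, 0.0061, -0.0811, 0.0012, 0.128, 0.0012]
575.3,-164.55,218.41,-90.9,-2.0 -> [-0.2986, 0.0067, -0.1132, 0.0011, 0.1669, 0.0013]
575.3,-179.66,233.55,-90.9,-9.0 -> [-0.3668, 0.0074, -0.134, 0.0011, 0.2058, 0.0013]
575.3,-196.61,246.72,-90.9,-16.0 -> [-0.4373, 0.0081, -0.1462, 0.001, 0.2447, 0.0014]
575.3,-215.17,257.72,-90.9,-23.0 -> [-0.5091, 0.0089, -0.1495, 0.0009, 0.2836, 0.0015]
```

Call:
servo_tool(series=[[[-0.02,0.002,0.022,0.0007,0.003,0.0005,0],[-0.0396,0.0043,0.0437,0.0014,0.0058,0.0009,0],[-0.076,0.0046,0.023,0.0014,0.028,0.001,0],[-0.1125,0.005,0.0016,0.0013,0.0502,0.001,0],[-0.1415,0.0053,-0.02,0.0013,0.0697,0.001,0],[-0.1704,0.0055,-0.0411,0.0013,0.0891,0.0011,0],[-0.2323,0.0061,-0.0811,0.0012,0.128,0.0012,0],[-0.2986,0.0067,-0.1132,0.0011,0.1669,0.0013,0],[-0.3668,0.0074,-0.134,0.0011,0.2058,0.0013,0],[-0.4373,0.0081,-0.1462,0.001,0.2447,0.0014,0],[-0.5091,0.0089,-0.1495,0.0009,0.2836,0.0015,0],[-0.5091,0.0089,-0.1495,0.0009,0.2836,0.0015,0]]])

```text
time_s: 25.62
tool_pos: [0.572, -0.2312, 0.2547]
tool_rot: [-179.8, -22.9, 87.9]
force: [-2.1, -3.3, -4.4]
grip_width: 0.0213
grasp_force: 59.7
```

```bash
python3 pour.py; python3 ice.py o; python3 rel.py w573,-304,100,-90,50; python3 -c "
from cell import get_obs
o=get_obs(); print(o['time_s'],o['qpos'].round(1),o['tool_rot'],o['force'])"
```

```text
top bowl pts 521 x [529. 604.] y min [-350. -344.] z there 114.1
cup rim (array([ 565.7, -324.3]), array([ 71.8, 114.6]), 65.78) cup min y -359.1
ice px 135 [ 556. -340.  118.]
scene bowl pts 307 x [533. 608.] y min [-309. -299.] z there 114.6
cup rim (array([ 573. , -320.6]), array([109.7, 100.2]), 0.38) cup min y -370.8
ice px 233 [ 584. -342.   82.]
[320. 207.] 459 bin xy [83. -4.] z 32.0
[486. 272.] 117 bin xy [ -28. -335.] z 47.0
now lip [ 572.7 -307.2   99.1] tcp [ 574.3 -218.3  256.8]
575.3,-249.91,272.74,-90.9,-35.0 -> [-0.0763, 0.0053, -0.09, 0.0003, 0.0668, -0.0014]
25.7667 [ 48.7  23.5 -25.6  77.7 -11.1  90.2  23.9] [-179.92114306  -22.97033853   88.81303288] [ 0.44269492  1.17831074 -1.54601241]
```

Call:
servo_tool(series=[[[-0.038,0.002,-0.045,0,0.033,0,0],[-0.0763,0.0053,-0.09,0,0.0668,0,0],[-0.0763,0.0053,-0.09,0,0.0668,0,0],[-0.0763,0.0053,-0.09,0,0.0668,0,0],[-0.0763,0.0053,-0.09,0,0.0668,0,0]]])

```text
time_s: 26.18
tool_pos: [0.5765, -0.2461, 0.274]
tool_rot: [180.0, -35.0, 89.2]
force: [-0.8, 0.3, -1.0]
grip_width: 0.0215
grasp_force: 59.7
```

```bash
python3 ice.py p;  python3 - <<'E'
from h import *
from cell import eyes
for n in ("top","scene"):
    c=eyes.read_camera(n); P=cloud(c)*1000; hsv=cv2.cvtColor(c["frame"],cv2.COLOR_RGB2HSV); cv2.imwrite(f"pics/p2_{n}.png",c["frame"][:,:,::-1])
    m=((hsv[...,0]>78)&(hsv[...,0]<106)&(hsv[...,1]>28)&(hsv[...,2]>60)).astype(np.uint8)
    k,l,s,ce=cv2.connectedComponentsWithStats(m)
    print(n,[(ce[i].round().tolist(),int(s[i,4]),np.nanmedian(P[l==i],axis=0).round().tolist()) for i in range(1,k) if s[i,4]>12])
E
python3 rel.py w573,-250,210,-90,20 w573,-120,210,-60,0; python3 -c "
from cell import get_obs
o=get_obs(); print(o['time_s'],o['qpos'].round(1),o['tool_rot'],o['force'])"
```

```text
[307. 206.] 207 bin xy [82. 25.] z 32.0
[331. 208.] 237 bin xy [ 83. -27.] z 31.0
[485. 264.] 106 bin xy [  -8. -339.] z 29.0
[457. 273.] 47 bin xy [ -32. -285.] z 29.0
[468. 284.] 100 bin xy [ -50. -306.] z 28.0
top [([320.0, 207.0], 543, [702.0, -8.0, 31.0]), ([485.0, 264.0], 141, [586.0, -337.0, 28.0]), ([464.0, 280.0], 184, [552.0, -294.0, 29.0])]
scene [([191.0, 187.0], 58, [552.0, -305.0, 27.0]), ([168.0, 195.0], 40, [589.0, -334.0, 31.0]), ([290.0, 300.0], 396, [702.0, -4.0, 31.0])]
now lip [ 576.8 -299.4  102.7] tcp [ 576.8 -245.1  275.3]
575.3,-116.78,332.55,-90.9,-5.0 -> [0.4598, -0.0103, 0.0884, 0.0003, -0.1662, 0.001]
491.44,25.86,279.6,-60.9,15.0 -> [0.7459, -0.2965, 0.5027, 0.0302, -0.2707, -0.1684]
26.3333 [ 52.8  31.1 -25.5  69.5 -17.8  98.8  27.8] [179.8615449  -34.92178681  89.32343058] [-0.04606292  0.76191789 -1.69397436]
```

Three cubes rest in the cup (tops at z of about 28–29, three blobs), four remain in the bin, and there is no other ice. Now the scoop goes back to the mat.

```bash
python3 rel.py w573,-250,200,-90,25; echo '[575.3,-107,313,-90.9,-10]'>cmd.json; python3 lip.py w573,-250,200,-90,25 '|' 490,60,290,-40,15 '|' w630,359,150,12,0
```

```text
now lip [ 576.8 -299.4  102.7] tcp [ 576.8 -245.1  275.3]
575.3,-127.97,333.7,-90.9,-10.0 -> [0.4314, -0.0098, 0.0639, 0.0003, -0.1385, 0.001]
575.3,-127.97,333.7,-90.9,-10.0 -> [-0.0568, 0.0011, -0.0801, 0.0, 0.0, 0.0] mm 29
-- next call
490,60,290,-40,15 -> [0.5873, -0.2941, 0.2515, -0.0124, -0.1296, -0.2846] mm 211
-- next call
466.07,326.51,219.6,11.1,15.0 -> [0.6713, 0.6293, 0.0631, -0.0735, 0.0, -0.2742] mm 277
```

Call:
servo_tool(series=[[[0.1,-0.002,0.015,0,-0.035,0,0],[0.21,-0.005,0.031,0,-0.07,0,0],[0.32,-0.0075,0.047,0,-0.105,0,0],[0.4314,-0.0098,0.0639,0,-0.1385,0.001,0],[0.4314,-0.0098,0.0639,0,-0.1385,0.001,0]]])

```text
time_s: 26.75
tool_pos: [0.5777, -0.1119, 0.3415]
tool_rot: [179.3, -10.0, 90.4]
force: [0.7, 4.0, 0.6]
grip_width: 0.0213
grasp_force: 59.7
```

Call:
servo_tool(series=[[[0.15,-0.07,0.06,-0.003,-0.032,-0.071,0],[0.5873,-0.2941,0.2515,-0.0124,-0.1296,-0.2846,0],[0.5873,-0.2941,0.2515,-0.0124,-0.1296,-0.2846,0],[0.5873,-0.2941,0.2515,-0.0124,-0.1296,-0.2846,0],[0.5873,-0.2941,0.2515,-0.0124,-0.1296,-0.2846,0],[0.5873,-0.2941,0.2515,-0.0124,-0.1296,-0.2846,0],[0.5873,-0.2941,0.2515,-0.0124,-0.1296,-0.2846,0],[0.5873,-0.2941,0.2515,-0.0124,-0.1296,-0.2846,0],[0.5873,-0.2941,0.2515,-0.0124,-0.1296,-0.2846,0],[0.5873,-0.2941,0.2515,-0.0124,-0.1296,-0.2846,0]]])

```text
time_s: 27.58
tool_pos: [0.4897, 0.0593, 0.2895]
tool_rot: [180.0, 15.0, 139.7]
force: [0.1, 0.5, -1.2]
grip_width: 0.0211
grasp_force: 59.7
```

```bash
python3 rel.py w630,359,150,12,0; python3 -c "
from cell import get_obs
o=get_obs(); print(o['time_s'],o['qpos'].round(1),o['tool_rot'],o['force'])"
```

```text
now lip [617.4 -48.4 219.7] tcp [489.7  59.3 289.5]
466.07,326.51,219.6,11.1,15.0 -> [0.6742, 0.6289, 0.0611, -0.0736, -0.0002, -0.2756]
27.5833 [ 27.  -10.5 -40.4 105.4   5.4  73.8  35.2] [179.98447701  14.95533711 139.74898253] [ 0.07750019  0.48267796 -1.20259049]
```

Call:
servo_tool(series=[[[0.6742,0.6289,0.0611,-0.0736,0,-0.2756,0],[0.6742,0.6289,0.0611,-0.0736,0,-0.2756,0],[0.6742,0.6289,0.0611,-0.0736,0,-0.2756,0],[0.6742,0.6289,0.0611,-0.0736,0,-0.2756,0],[0.6742,0.6289,0.0611,-0.0736,0,-0.2756,0],[0.6742,0.6289,0.0611,-0.0736,0,-0.2756,0],[0.6742,0.6289,0.0611,-0.0736,0,-0.2756,0],[0.6742,0.6289,0.0611,-0.0736,0,-0.2756,0],[0.6742,0.6289,0.0611,-0.0736,0,-0.2756,0],[0.6742,0.6289,0.0611,-0.0736,0,-0.2756,0],[0.6742,0.6289,0.0611,-0.0736,0,-0.2756,0]]])

```text
time_s: 28.5
tool_pos: [0.4679, 0.3237, 0.2193]
tool_rot: [180.0, 14.9, -169.2]
force: [-0.3, -0.8, -1.3]
grip_width: 0.0214
grasp_force: 59.7
```

```bash
cat > bowl.py <<'E'
from h import *
from plan import Rt
from cell import get_obs,eyes
o=get_obs(); p=o["tool_pos"]*1000; R0=R.from_euler('xyz',o["tool_rot"],degrees=True); Rs=R0*Rt(-.9,15).inv()
org=p-Rs.apply([-127.1,2.3,69.6]); print(o["time_s"],"tcp",p.round(1),o["tool_rot"].round(1),o["force"].round(1),"model origin",org.round(1))
for n in("top","scene"):
    c=eyes.read_camera(n); P=cloud(c).reshape(-1,3)*1000; F=c["frame"].reshape(-1,3)
    q=Rs.inv().apply(P-org); b=(q[:,0]>-75)&(q[:,0]<75)&(abs(q[:,1])<60)&(abs(q[:,2])<70)&(P[:,2]>9)&(F.max(1)>60); q=q[b]
    f=q[(q[:,0]>-35)&(q[:,0]<22)&(abs(q[:,1])<25)]
    for _ in range(5):
        A=np.c_[f[:,:2],np.ones(len(f))]; s=np.linalg.lstsq(A,f[:,2],rcond=None)[0]; r=f[:,2]-A@s; f=f[abs(r)<max(2,2*np.median(abs(r)))]
    print(n,b.sum(),"x,y,z pct",np.percentile(q,[1,99],axis=0).round(1).tolist(),"floor slope deg",np.degrees(np.arctan(s[:2])).round(1),"z0",s[2].round(1))
E
python3 bowl.py
```

```text
28.5 tcp [467.9 323.7 219.3] [ 180.    14.9 -169.2] [-0.3 -0.8 -1.3] model origin [592.7 347.4 149.5]
top 1865 x,y,z pct [[-56.4, -42.6, -0.1], [25.0, 33.6, 36.1]] floor slope deg [1.9 0.1] z0 3.5
scene 2556 x,y,z pct [[-56.6, -42.0, -0.9], [24.3, 33.5, 34.8]] floor slope deg [2.2 0.1] z0 2.7
```

```bash
python3 rel.py 468,332,120,11.1,13 468,332,82,11.1,13 468,332,77,11.1,13
```

```text
now lip [631.8 355.9 149.7] tcp [467.8 324.  219.5]
468,332,120,11.1,13 -> [0.0799, 0.026, 0.3218, -0.0001, 0.0108, -0.0011]
468,332,82,11.1,13 -> [0.1126, 0.026, 0.4442, -0.0001, 0.0108, -0.0011]
468,332,77,11.1,13 -> [0.1169, 0.026, 0.4603, -0.0001, 0.0108, -0.0011]
```

Call:
servo_tool(series=[[[0.027,0.009,0.107,0,0.0036,0,0],[0.053,0.018,0.215,0,0.0072,0,0],[0.0799,0.026,0.3218,0,0.0108,-0.0011,0],[0.1,0.026,0.395,0,0.0108,-0.0011,0],[0.1126,0.026,0.4442,0,0.0108,-0.0011,0],[0.1126,0.026,0.4442,0,0.0108,-0.0011,0],[0.1126,0.026,0.4442,0,0.0108,-0.0011,0]]])

```text
time_s: 29.18
tool_pos: [0.4674, 0.3326, 0.0817]
tool_rot: [-180.0, 12.9, -168.8]
force: [0.8, 0.1, -0.9]
grip_width: 0.0214
grasp_force: 59.7
```

```bash
python3 bowl.py
```

```text
29.1833 tcp [467.4 332.6  81.7] [-180.    12.9 -168.8] [ 0.8  0.1 -0.9] model origin [589.6 356.5   7.5]
top 1267 x,y,z pct [[-56.7, -42.7, 0.7], [25.2, 33.4, 35.9]] floor slope deg [2.  0.2] z0 3.6
scene 1830 x,y,z pct [[-55.9, -41.5, 0.5], [25.1, 33.8, 36.0]] floor slope deg [ 2.4 -0.1] z0 4.0
```

Call:
servo_tool(series=[[[0.0017,0,0.0065,0,0,0,0],[0.0034,0,0.013,0,0,0,0],[0.0038,0,0.0145,0,0,0,0],[0.0038,0,0.0145,0,0,0,0]]])

```text
time_s: 29.62
tool_pos: [0.4673, 0.3329, 0.0775]
tool_rot: [-180.0, 13.0, -168.7]
force: [-1.4, 0.4, -1.6]
grip_width: 0.0211
grasp_force: 59.7
```

Call:
servo_tool(series=[[[0,0,0,0,0,0,0],[0,0,0,0,0,0,0],[0,0,0,0,0,0,0]]], grip_force=5)

```text
time_s: 29.87
tool_pos: [0.4674, 0.333, 0.0776]
tool_rot: [-180.0, 13.0, -168.7]
force: [-1.3, -0.6, 0.1]
grip_width: 0.0222
grasp_force: 5.0
```

Call:
servo_tool(series=[[[0,0,0,0,0,0,0.33],[0,0,0,0,0,0,0.33],[0,0,0,0,0,0,0.5],[0,0,0,0,0,0,0.7],[0,0,0,0,0,0,0.7]]])

```text
time_s: 30.28
tool_pos: [0.4671, 0.3332, 0.0772]
tool_rot: [-180.0, 13.0, -168.7]
force: [-0.4, -0.7, 0.2]
grip_width: 0.0411
grasp_force: 0.0
```

```bash
python3 bowl.py;  python3 rel.py 445,328,180,11.1,13 480,150,230,0,0
```

```text
30.2833 tcp [467.1 333.2  77.2] [-180.    13.  -168.7] [-0.4 -0.7  0.2] model origin [589.3 357.3   3.2]
top 375 x,y,z pct [[-56.9, -43.1, 4.5], [23.7, 34.9, 37.7]] floor slope deg [ 2.  -0.3] z0 6.5
scene 385 x,y,z pct [[-57.6, -42.6, 4.6], [17.0, 34.0, 36.6]] floor slope deg [ 1.6 -2.2] z0 6.5
now lip [628.4 365.6   1.8] tcp [467.1 333.1  77.2]
445,328,180,11.1,13 -> [-0.0034, -0.0024, -0.3508, 0.0002, -0.0001, 0.001]
480,150,230,0,0 -> [-0.0391, -0.6072, -0.5135, 0.007, 0.0719, 0.0625]
```

Call:
servo_tool(series=[[[0,0,-0.1,0,0,0,1],[0,0,-0.22,0,0,0,1],[0,0,-0.3508,0,0,0,1],[-0.0391,-0.6072,-0.5135,0.007,0.0719,0.0625,1],[-0.0391,-0.6072,-0.5135,0.007,0.0719,0.0625,1],[-0.0391,-0.6072,-0.5135,0.007,0.0719,0.0625,1],[-0.0391,-0.6072,-0.5135,0.007,0.0719,0.0625,1],[-0.0391,-0.6072,-0.5135,0.007,0.0719,0.0625,1],[-0.0391,-0.6072,-0.5135,0.007,0.0719,0.0625,1],[-0.0391,-0.6072,-0.5135,0.007,0.0719,0.0625,1],[-0.0391,-0.6072,-0.5135,0.007,0.0719,0.0625,1]]])

```text
time_s: 31.3
tool_pos: [0.4795, 0.151, 0.2299]
tool_rot: [180.0, -0.0, -179.9]
force: [-0.0, 0.1, 0.4]
grip_width: 0.0869
grasp_force: 0.0
```

```bash
python3 look.py q; python3 bowl.py | tail -0
python3 - <<'E'
from h import *
from cell import eyes
for n in("top","scene"):
    c=eyes.read_camera(n); P=cloud(c).reshape(-1,3)*1000; F=c["frame"].reshape(-1,3)
    b=(P[:,0]>500)&(P[:,0]<680)&(P[:,1]>270)&(P[:,1]<430)&(P[:,2]>28)&(P[:,2]<46)&(F.max(1)>60); print(n,rect(P[b]/1000))
    f=P[(abs(P[:,0]-578)<25)&(abs(P[:,1]-348)<20)&(P[:,2]<20)]; A=np.c_[f[:,:2],np.ones(len(f))]; s=np.linalg.lstsq(A,f[:,2],rcond=None)[0]; print("floor",len(f),np.median(f[:,2]),np.degrees(s[:2]))
E
python3 -c "
from tray import *
print(w(25,-90),w(25,-56),w(-108,17))"
echo '[480,150,230,0,0]'>cmd.json; python3 plan.py 560,-40,150,-70,0 '|' 612,-108,120,-94.5,0 612,-108,28,-94.5,0
```

```text
31.3 [0.4795 0.151  0.2299] [ 180.    -0.  -179.9] [-0.   0.1  0.4] tcp tray [-127.5  156. ]
top bin (array([618.4,  -4.2]), array([126. , 210.8]), 84.09) tray [23.1 12.2] 969
[[-83.0, -52.2], [128.7, 76.5]]
scene bin (array([617.1,  -4.2]), array([126.7, 211.6]), 84.13) tray [21.8 12. ] 1184
[[-83.7, -52.4], [128.1, 76.7]]
top (array([0., 0.]), array([0., 0.]), 0.0)
floor 0 nan [0. 0.]
scene (array([541. , 341.1]), array([70. , 80.4]), 19.33)
floor 562 5.940139369035757 [ 0.04172569 -0.00054906]
[ 612.3 -106.2] [614.9 -72.3] [488.1  10.9]
560,-40,150,-70,0 -> [-0.2667, -0.6333, 0.2667, 0.0, 0.0, 0.3889] mm 221
-- next call
612,-108,120,-94.5,0 -> [-0.2723, 0.0854, 0.1, 0.0, 0.0, 0.1361] mm 91
612,-108,28,-94.5,0 -> [-0.2723, 0.0854, 0.4067, 0.0, 0.0, 0.1361] mm 149
  return _methods._mean(a, axis=axis, dtype=dtype,
  ret = ret.dtype.type(ret / rcount)
Traceback (most recent call last):
  File "bowl.py", line 12, in <module>
    print(n,b.sum(),"x,y,z pct",np.percentile(q,[1,99],axis=0).round(1).tolist(),"floor slope deg",np.degrees(np.arctan(s[:2])).round(1),"z0",s[2].round(1))
                                ~~~~~~~~~~~~~^^^^^^^^^^^^^^^^^
IndexError: index -1 is out of bounds for axis 0 with size 0
Exception ignored on flushing sys.stdout:
BrokenPipeError: [Errno 32] Broken pipe
  return _methods._mean(a, axis=axis, dtype=dtype,
  ret = ret.dtype.type(ret / rcount)
```

The scoop lies flat on the mat (bowl floor z 5.9, slope about 0). Next I'll re-seat the bin, pushing +y and then +x.

Call:
servo_tool(series=[[[-0.2667,-0.6333,0.2667,0,0,0.3889,1],[-0.2667,-0.6333,0.2667,0,0,0.3889,1],[-0.2667,-0.6333,0.2667,0,0,0.3889,1],[-0.2667,-0.6333,0.2667,0,0,0.3889,1],[-0.2667,-0.6333,0.2667,0,0,0.3889,1],[-0.2667,-0.6333,0.2667,0,0,0.3889,1],[-0.2667,-0.6333,0.2667,0,0,0.3889,1],[-0.2667,-0.6333,0.2667,0,0,0.3889,1],[-0.2667,-0.6333,0.2667,0,0,0.3889,1],[-0.2667,-0.6333,0.2667,0,0,0.3889,1],[-0.2667,-0.6333,0.2667,0,0,0.3889,1]]])

```text
time_s: 32.47
tool_pos: [0.56, -0.0393, 0.1497]
tool_rot: [-180.0, -0.0, 109.9]
force: [0.3, 0.7, -1.5]
grip_width: 0.0865
grasp_force: 0.0
```

Call:
servo_tool(series=[[[-0.2723,0.0854,0.1,0,0,0.1361,1],[-0.2723,0.0854,0.1,0,0,0.1361,1],[-0.2723,0.0854,0.1,0,0,0.1361,1],[-0.2723,0.0854,0.1,0,0,0.1361,1],[-0.2723,0.0854,0.1,0,0,0.1361,1],[-0.2723,0.0854,0.25,0,0,0.1361,1],[-0.2723,0.0854,0.4067,0,0,0.1361,1],[-0.2723,0.0854,0.4067,0,0,0.1361,1],[-0.2723,0.0854,0.4067,0,0,0.1361,1]]])

```text
time_s: 33.22
tool_pos: [0.6088, -0.1068, 0.0248]
tool_rot: [-179.6, -0.1, 85.7]
force: [-0.4, -0.8, 0.1]
grip_width: 0.0871
grasp_force: 0.0
```

Call:
servo_tool(series=[[[0.02,0,0,0,0,0,1],[0.04,0,0,0,0,0,1],[0.055,0,0,0,0,0,1],[0.07,0,0,0,0,0,1],[0.085,0,0,0,0,0,1],[0.1,0,0,0,0,0,1],[0.115,0,0,0,0,0,1],[0.13,0,0,0,0,0,1],[0.14,0,0,0,0,0,1],[0.15,0,0,0,0,0,1],[0.15,0,0,0,0,0,1]]])

```text
time_s: 34.13
tool_pos: [0.6162, -0.0719, 0.029]
tool_rot: [179.9, 0.6, 85.4]
force: [0.3, -15.2, 3.1]
grip_width: 0.0867
grasp_force: 7.1
```

```bash
echo '[615.5,-63.1,28,-94.5,0]' > cmd.json; python3 plan.py 614,-84,28,-94.5,0 614,-84,100,-94.5,0 486,11,100,-4.5,0 '|' 486,11,28,-4.5,0
```

```text
614,-84,28,-94.5,0 -> [-0.0698, 0.0005, 0.0, 0.0, 0.0, 0.0] mm 21
614,-84,100,-94.5,0 -> [-0.0698, 0.0005, -0.24, 0.0, 0.0, 0.0] mm 75
486,11,100,-4.5,0 -> [0.2124, -0.4497, -0.24, 0.0, 0.0, -0.5] mm 166
-- next call
486,11,28,-4.5,0 -> [0.0, 0.0, 0.24, 0.0, 0.0, 0.0] mm 72
```

Call:
servo_tool(series=[[[-0.0698,0,0,0,0,0,1],[-0.0698,0,-0.12,0,0,0,1],[-0.0698,0,-0.24,0,0,0,1],[0.2124,-0.45,-0.24,0,0,-0.5,1],[0.2124,-0.45,-0.24,0,0,-0.5,1],[0.2124,-0.45,-0.24,0,0,-0.5,1],[0.2124,-0.45,-0.24,0,0,-0.5,1],[0.2124,-0.45,-0.24,0,0,-0.5,1],[0.2124,-0.45,-0.24,0,0,-0.5,1],[0.2124,-0.45,-0.24,0,0,-0.5,1],[0.2124,-0.45,-0.24,0,0,-0.5,1],[0.2124,-0.45,-0.24,0,0,-0.5,1]]])

```text
time_s: 35.13
tool_pos: [0.4856, 0.0116, 0.1]
tool_rot: [180.0, -0.0, 150.3]
force: [0.5, 0.6, 0.5]
grip_width: 0.0874
grasp_force: 0.0
```

Call:
servo_tool(series=[[[0,0,0,0,0,-0.142,1],[0,0,0,0,0,-0.142,1],[0,0,0,0,0,-0.142,1],[0,0,0,0,0,-0.142,1],[0,0,0.12,0,0,-0.142,1],[0,0,0.24,0,0,-0.142,1],[0,0,0.24,0,0,-0.142,1],[0,0,0.24,0,0,-0.142,1]]])

```text
time_s: 35.8
tool_pos: [0.4839, 0.0117, 0.0268]
tool_rot: [179.9, -0.3, 175.6]
force: [1.2, -1.1, 0.7]
grip_width: 0.0871
grasp_force: 0.0
```

Call:
servo_tool(series=[[[-0.02,0,0,0,0,0,1],[-0.035,0,0,0,0,0,1],[-0.045,0,0,0,0,0,1],[-0.055,0,0,0,0,0,1],[-0.065,0,0,0,0,0,1],[-0.075,0,0,0,0,0,1],[-0.08,0,0,0,0,0,1],[-0.08,0,0,0,0,0,1]]])

```text
time_s: 36.47
tool_pos: [0.5033, 0.0096, 0.0277]
tool_rot: [-179.9, -0.8, 175.5]
force: [-19.1, 1.4, 13.3]
grip_width: 0.0871
grasp_force: 9.3
```

```bash
python3 look.py r
```

```text
36.4667 [0.5033 0.0096 0.0277] [-179.9   -0.8  175.5] [-19.1   1.4  13.3] tcp tray [-92.8  16.8]
top bin (array([661.2,  -3.3]), array([126.1, 127.8]), 85.29) tray [65.7 16.4] 478
[[6.1, -46.5], [129.2, 79.2]]
scene bin (array([6.085e+02, 6.000e-01]), array([126.6, 231.6]), 85.55) tray [12.9 16.2] 1199
[[-85.3, -46.8], [128.5, 79.3]]
```

```bash
echo '[509.9,9.1,28,-4.5,0]' > cmd.json; python3 plan.py 486,11,28,-4.5,0 486,11,95,-4.5,0 612.5,-101,95,-4.5,0 612.5,-101,28,-4.5,0
```

```text
486,11,28,-4.5,0 -> [0.0799, 0.0001, 0.0, 0.0, 0.0, 0.0] mm 24
486,11,95,-4.5,0 -> [0.0799, 0.0001, -0.2233, 0.0, 0.0, 0.0] mm 71
612.5,-101,95,-4.5,0 -> [-0.3697, -0.339, -0.2233, 0.0, 0.0, 0.0] mm 165
612.5,-101,28,-4.5,0 -> [-0.3697, -0.339, 0.0, 0.0, 0.0, 0.0] mm 150
```

Call:
servo_tool(series=[[[0.04,0,0,0,0,0,0],[0.08,0,0,0,0,0,0],[0.08,0,-0.12,0,0,0,0],[0.08,0,-0.2233,0,0,0,0],[-0.37,-0.339,-0.2233,0,0,0,0],[-0.37,-0.339,-0.2233,0,0,0,0],[-0.37,-0.339,-0.2233,0,0,0,0],[-0.37,-0.339,-0.2233,0,0,0,0],[-0.37,-0.339,-0.2233,0,0,0,0],[-0.37,-0.339,-0.11,0,0,0,0],[-0.37,-0.339,0,0,0,0,0],[-0.37,-0.339,0,0,0,0,0]]])

```text
time_s: 37.57
tool_pos: [0.6084, -0.101, 0.0226]
tool_rot: [179.9, -0.5, 175.5]
force: [-1.9, 0.4, -1.1]
grip_width: 0.0153
grasp_force: 0.0
```

Call:
servo_tool(series=[[[0,0.03,0,0,0,0,0],[0,0.06,0,0,0,0,0],[0,0.075,0,0,0,0,0],[0,0.09,0,0,0,0,0],[0,0.105,0,0,0,0,0],[0,0.12,0,0,0,0,0],[0,0.135,0,0,0,0,0],[0,0.14,0,0,0,0,0],[0,0.14,0,0,0,0,0]]])

```text
time_s: 38.32
tool_pos: [0.6164, -0.0715, 0.0306]
tool_rot: [-179.1, 0.1, 175.1]
force: [-2.9, -19.1, 7.7]
grip_width: 0.0003
grasp_force: 10.0
```

Call:
servo_tool(series=[[[0,-0.04,0,0,0,0,0],[0,-0.08,0,0,0,0,0],[0,-0.08,-0.12,0,0,0,0],[0,-0.08,-0.24,0,0,0,0],[0,-0.08,-0.36,0,0,0,0],[0,-0.08,-0.5,0,0,0,0],[0.3,0.2,-0.7,0,0,0,0],[0.3,0.2,-0.7,0,0,0,0],[0.3,0.2,-0.7,0,0,0,0],[0.3,0.2,-0.7,0,0,0,0],[0.3,0.2,-0.7,0,0,0,0]]])

```text
time_s: 39.23
tool_pos: [0.5303, 0.0121, 0.2409]
tool_rot: [-180.0, 0.3, 175.9]
force: [0.6, 0.0, 0.2]
grip_width: 0.0007
grasp_force: 0.0
```

```bash
python3 look.py s
python3 - <<'E'
from h import *
from cell import eyes
for n in ("top","scene"):
    c=eyes.read_camera(n); P=cloud(c)*1000; hsv=cv2.cvtColor(c["frame"],cv2.COLOR_RGB2HSV)
    m=((hsv[...,0]>78)&(hsv[...,0]<106)&(hsv[...,1]>28)&(hsv[...,2]>60)).astype(np.uint8)
    k,l,s,ce=cv2.connectedComponentsWithStats(m)
    print(n,[(ce[i].round().tolist(),int(s[i,4]),np.nanmedian(P[l==i],axis=0).round().tolist()) for i in range(1,k) if s[i,4]>12])
    Q=P.reshape(-1,3); z=(Q[:,0]>480)&(Q[:,0]<660)&(Q[:,1]>-400)&(Q[:,1]<-230)&(Q[:,2]>82)&(Q[:,2]<98); print("cup",rect(Q[z]/1000))
E
```

```text
39.2333 [0.5303 0.0121 0.2409] [-180.     0.3  175.9] [0.6 0.  0.2] tcp tray [-66.   21.5]
top bin (array([0., 0.]), array([0., 0.]), 0.0) tray [-593.7  -32.2] 0
top [([483.0, 264.0], 189, [589.0, -335.0, 26.0]), ([464.0, 279.0], 248, [556.0, -294.0, 28.0])]
cup (array([ 571.4, -312.7]), array([114.4, 114.9]), 65.34)
scene [([191.0, 187.0], 58, [551.0, -304.0, 28.0]), ([168.0, 195.0], 43, [588.0, -334.0, 30.0]), ([293.0, 302.0], 406, [704.0, 3.0, 31.0])]
cup (array([ 570. , -312.6]), array([116.5, 113.8]), 33.07)Traceback (most recent call last):
  File "look.py", line 13, in <module>
    T=(P[m][:,:2]-O)@M; print(np.percentile(T,[.5,99.5],axis=0).round(1).tolist())
                              ~~~~~~~~~~~~~^^^^^^^^^^^^^^^^^^^^
    return _quantile_unchecked(
        a, q, axis, out, overwrite_input, method, keepdims, weights)
    return _ureduce(a,
                    func=_quantile_ureduce_func,
    ...<5 lines>...
                    overwrite_input=overwrite_input,
                    method=method)
    r = func(a, **kwargs)
    result = _quantile(arr,
                       quantiles=q,
    ...<2 lines>...
                       out=out,
                       weights=wgt)
    slices_having_nans = np.isnan(arr[-1, ...])
                                  ~~~^^^^^^^^^
IndexError: index -1 is out of bounds for axis 0 with size 0
```

Run:
```python
from look import *
c,P,m=binpose("scene"); m&=P[:,2]<64; r=rect(P[m]/1000); print(r,t(*r[0]),np.percentile((P[m][:,:2]-O)@M,[.5,99.5],axis=0).round(1).tolist())
# scoop/tamper/ring
for nm,(a,b,z0,z1) in dict(ring=((690,780),(-270,-170),10,22),tamper=((700,790),(140,250),80,100)).items():
    for n in("top0.npz","now"):
        cc=dict(np.load(n)) if n!="now" else eyes.read_camera("top"); Q=cloud(cc).reshape(-1,3)*1000
        k=(Q[:,0]>a[0])&(Q[:,0]<a[1])&(Q[:,1]>b[0])&(Q[:,1]<b[1])&(Q[:,2]>z0)&(Q[:,2]<z1); print(nm,n,k.sum(),np.nanmedian(Q[k],axis=0).round(1))
from cell import env
print(env.sign_off())
```

```text
(array([ 6.189e+02, -5.000e-01]), array([127.1, 210.7]), 85.62) [23.3 15.9] [[-81.5, -46.8], [128.4, 79.3]]
ring top0.npz 266 [ 724.5 -234.9   16.2]
ring now 266 [ 724.9 -235.4   16.2]
tamper top0.npz 212 [746.  201.3  92.2]
tamper now 208 [746.1 201.   92.3]
the job is handed in; nothing more can be done
None
```

I handed the job in at about 39 s: three ice cubes are in the cup and four in the bin, the scoop lies flat on the mat, and the bin measures flush in its corner. The tamper, ring and cup have not moved. Scooping had knocked the bin about 4 mm out of place, so I pushed it snug again after laying down the scoop.

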